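Load the ink rack and lock its keeper bar with the linch pin

ROBOT

A 7-joint arm with a two-finger parallel gripper is mounted at the origin on the work surface. World frame = base frame: x ahead of the robot, y to its left, z up, the work surface at z = 0. Lengths are in m, angles in rad, forces in N, time in s.
With the tool pointing down it reaches from about 0.4 to 0.875 m from the base axis. Payload 19.3 kg.
Tool frame: the origin (TCP) lies midway between the tips of the shut fingers; the grasp point (between the pads) lies 19 mm behind it; z points along the fingers, y is the line along which they close (so a half turn about z gives the same grasp; the last joint's range is limited). The gripper opens to 85 mm and grips with 20 to 120 N. Pads are 22 mm wide; open, the fingers measure 114 mm over their backs; the gripper's body (76 mm by 85 mm) begins 54 mm behind the grasp point. The pads swing forward as they close: fully open they stand 13 mm farther back than shut.
Start: joints at [1.116, 0.521, -0.036, 1.599, 0.021, 1.021, -0.113], TCP at [0.235, -0.579, 0.231] pointing down, gripper open.
Joint ranges: [-2.91, 2.91], [-0.3, 2.13], [-1.5, 1.42], [0.17, 2.43], [-1.26, 4.41], [0.16, 1.93], [-2.52, 2.52]. Speed limits (rad/s): [1.89, 1.89, 2.39, 2.39, 3.01, 3.01, 3.01].

INTERFACE

Orientations are given as [roll, pitch, yaw] about the fixed x, y, z axes, in that order (R = Rz(yaw) Ry(pitch) Rx(roll)).
In Python, from workcell import * gives the robot as it stands.
- The arm moves only by the shell command python3 -m creep 'ROWS' [FORCE]. ROWS is JSON, a list that holds one entry, the list of rows, each a list of 7 numbers: the closure, from -1 (fully open) to 1 (shut), then the shift along the tool's x, y, z in m, then the turn, a rotation vector about the tool's x, y, z in degrees. A call has 1 to 10 rows; each row shifts and turns the commanded pose from where the row before left it, along the tool's axes as they then stand; what a row does not reach is not made up. A row lasts 1/10 s, in which the tool goes at most 50 mm and 8.59 degrees, less where a joint would pass 70% of its speed; a pose out of reach is approached as far as the arm can. A call is refused whole if a number of a shift passes 0.05 or a number of a turn 8.59, either way. A call with a gripper value outside its range is refused whole. The fingers move at their own pace and stop on an object; FORCE is the grip in N (left out, the last holds). Time passes only in rows, so rows that do not move let the fingers close. It gives the time, the measured TCP pose, the force, the opening and the grip force at its end, in the units of the state.
- observe(): the state, without advancing time (a new reading comes with each control period).
- grab_frame(name): name is "scene" or "top"; returns a dict with "image" (480x640x3 uint8, red, green, blue), "range_z" (480x640 float32, m along the optical axis (not along the pixel's ray), 0 where there is no reading), "fx", "fy", "cx", "cy" (pixels), "k1" (the pictures are not rectified: a ray, as slopes to the right and down, at radius r is drawn at 1 + k1 r^2 times it, then the intrinsics apply), "R" (3x3) and "t" (3): a world point X has camera coordinates R X + t. Camera axes: x right, y down, z forward; pixel columns grow to the right and rows downward; lengths in m; the calibration is good to about 2 mm. A picture is of the moment at which its call begins.
- job_done(): hands the job in; it is judged then, once.
Trained networks look in a picture, given as the dict that the camera call returned (one of the last four; its "shot" number tells which), for a name from the list of things; names that differ only in an ending like _2 or _b are one class to them, and where a whole thing is asked for, a point or a joint stands for the part that bears it (a point fixed in the world has none). Each returns a list of dicts, best first, with "confidence" (0 to 1); they miss things now and then, are a little off and sometimes report something else, mostly with a low value. They report only what shows in the picture. A call takes as long as a camera call. They do not tell look-alikes from the thing itself.
- find_in(picture, thing): "extent" ([centre column, centre row, width, height] in pixels, round what is visible of it).
- outline_of(picture, thing): "region" (480x640 bool, what is visible of it) and "extent" ([centre column, centre row, width, height] in pixels, round what is visible of it).
- tip_of(picture, thing): "position" ([column, row] in pixels: a listed point, or the origin of a listed thing).
The state is a dict: "clock": time; "qpos": joint angles; "qd": joint speeds; "joint_efforts": joint torques, N m; "position": TCP position; "tool_rot": TCP orientation; "force": force on the tool from outside, world axes, zero at the start; "moment": the same for the moment, N m; "grip_width": finger opening in m; "finger_force": force on a finger pad.
Only numpy, scipy, OpenCV 4.12 (cv2) and the standard library are available. Lean on these libraries where they do the work, as an engineer would, in place of code of your own. Each camera call takes 0.05 s, during which the arm holds its last target. There are 200 camera calls.

TASK

Get the ink rack ready for transport: stand every ink tin upright on its deck in two neat rows, the black tins in the lane along the back rail and the red tins in the lane next to the keeper bar, each row closed up side by side from the end stop at the hinge end, with no gap wider than a centimetre. Then swing the yellow keeper bar fully shut over its stud, push the linch pin from the wooden block right down through the hole in the stud, its ring pointing outwards along the stud, and flip the sprung ring down over the stud and past the pin's end until it snaps shut. Leave the solvent bottle, the brayer and the pot alone.

Things in the scene. Friction and masses are not known exactly. Their poses are not given: they have to be found in the camera images.
- black1_mid (a point): centre (half-way up) of a cylindrical black ink tin with a black flat lid and a white label band, 56 mm diameter, 70 mm tall, 0.15 to 0.3 kg, z axis up along the tin; it starts upright on the bench. Two or three tins of each colour are there, the rest absent
- black2_mid (a point): centre (half-way up) of a cylindrical black ink tin with a black flat lid and a white label band, 56 mm diameter, 70 mm tall, 0.15 to 0.3 kg, z axis up along the tin; it starts upright on the bench. Two or three tins of each colour are there, the rest absent
- black3_mid (a point): centre (half-way up) of a cylindrical black ink tin with a black flat lid and a white label band, 56 mm diameter, 70 mm tall, 0.15 to 0.3 kg, z axis up along the tin; it starts upright on the bench. Two or three tins of each colour are there, the rest absent
- red1_mid (a point): centre (half-way up) of a cylindrical red ink tin with a red flat lid and a white label band, 56 mm diameter, 70 mm tall, 0.15 to 0.3 kg, z axis up along the tin; it starts upright on the bench. Two or three tins of each colour are there, the rest absent
- red2_mid (a point): centre (half-way up) of a cylindrical red ink tin with a red flat lid and a white label band, 56 mm diameter, 70 mm tall, 0.15 to 0.3 kg, z axis up along the tin; it starts upright on the bench. Two or three tins of each colour are there, the rest absent
- red3_mid (a point): centre (half-way up) of a cylindrical red ink tin with a red flat lid and a white label band, 56 mm diameter, 70 mm tall, 0.15 to 0.3 kg, z axis up along the tin; it starts upright on the bench. Two or three tins of each colour are there, the rest absent
- rack: dark steel ink rack, fixed, 250 x 182 mm; origin under its centre at bench height; x along its two lanes towards the end stop beside the bar's hinge, y across towards the fixed back rail. Tins stand on the deck, 50 mm above the origin. Back rail, end walls and the 8 mm thick divider between the lanes rise 28 mm above the deck; hinge post and stud post are 84 and 80 mm tall.
- back_lane (a point): deck point, middle of the back lane (along the back rail) at its end stop's inner face: rack x = +95, y = +45, z = 50 mm; axes as the rack's. The lane runs 190 mm from here in -x to the near end wall and is 75 mm wide
- front_lane (a point): deck point, middle of the front lane (next to the keeper bar) at its end stop's inner face: rack x = +95, y = -45, z = 50 mm; axes as the rack's. The lane runs 190 mm from here in -x and is 75 mm wide between the divider and the shut bar
- bar (a joint): angle of the yellow keeper bar on its upright hinge: 0 rad is shut (along the front lane, pointing in rack -x from the hinge, slotted end over the stud); it opens outwards, anticlockwise from above, to 1.8 rad. Stiff (0.12 N m): it stays where left. Flat bar 8 mm thick, 22 mm high (42 mm at the slotted end), its middle 66 mm above the bench, 253 mm long from the hinge
- bar_hinge (a point): point on the keeper bar's upright hinge axis, 66 mm above the bench (rack x = +112, y = -83 mm); its x axis points from the bar's free end to the hinge and turns with the bar
- bar_grip (a point): centre of the top face of the black upright round grip on the keeper bar: 16 mm diameter, 130 mm from the hinge axis, standing from 77 to 160 mm above the bench; this point is 160 mm above the bench
- stud_hole (a point): middle of the upper mouth of the upright hole through the rack's flat steel stud; axes as the rack's, 74 mm above the bench (the stud's top). Stud 24 mm wide (x), 16 mm thick, pointing in rack -y and ending 15 mm beyond this point. Hole 13 mm in diameter, right through; the shut bar's outer face is 19 mm inward of its middle
- pin_head (a point): centre of the flat grip of the brass linch pin's head: 16 mm wide along x, 12 mm along y, reaching 11 mm above and below. Its collar (19 mm diameter) has its underside, the shoulder, 24 mm below this point; then a round-nosed shank, 10 mm diameter, 42 mm long. z points up from shank to head. The ring's hinge is 17 mm below this point, along x; open, the ring sticks out in -y
- block_top (a point): middle of the top face of a drilled wooden block, 50 x 50 x 50 mm, fixed on the bench, in whose upright 13 mm hole the linch pin stands at the start, shoulder on the block's top, free to turn
- ring (a joint): angle of the linch pin's sprung wire ring: 0 rad is open (as at the start: sticking out to the side, 15 degrees above level), 1.83 rad is closed, along the shank and round its end. An over-centre spring holds it at either end: pushed past about 0.92 rad, with up to 3 N at its far end, it snaps shut by itself
- ring_end (a point): middle of the ring's far end, 56 mm from the ring's hinge; the wire is 4.6 mm thick and the ring 48 mm across, so that it passes on both sides of the stud
- solvent_mid (a point): centre of an amber solvent bottle, 68 mm diameter, 170 mm tall, a bystander: leave it alone
- brayer_mid (a point): middle of the rubber roll of an ink brayer, a bystander, 100 mm wide, with a wooden handle: leave it alone
- brushpot_mid (a point): centre of a white open pot, 80 mm diameter, 100 mm tall, a bystander: leave it alone
There are look-alikes about, which are no part of the job. What is shaped like the part that bears red3_mid but blue is not meant.

How it is judged:
On the way, in this order (a step that is already met when the one before it is completed fails the run):
1. all tins stand in their rows, closed up from the end stop (angle between each of black1_mid, black2_mid, black3_mid, red1_mid, red2_mid, red3_mid's own z axis and vertical below 0.12 rad and z of black1_mid in the frame of rack between 0.077 and 0.093 m and y of black1_mid in the frame of rack between 0.029 and 0.061 m and x of each of black1_mid, black2_mid, black3_mid, red1_mid, red2_mid, red3_mid in the frame of rack below 0.1 m and (x of black1_mid in the frame of rack above 0.054 m or (x of black1_mid in the frame of rack above -0.013 m and x of any of black2_mid, black3_mid in the frame of rack above 0.054 m) or (x of black1_mid in the frame of rack below -0.013 m and (horizontal distance between black1_mid and black2_mid below 0.07 m or horizontal distance between black1_mid and black3_mid below 0.07 m))) and z of black2_mid in the frame of rack between 0.077 and 0.093 m and y of black2_mid in the frame of rack between 0.029 and 0.061 m and (x of black2_mid in the frame of rack above 0.054 m or (x of black2_mid in the frame of rack above -0.013 m and x of any of black1_mid, black3_mid in the frame of rack above 0.054 m) or (x of black2_mid in the frame of rack below -0.013 m and (horizontal distance between black2_mid and black1_mid below 0.07 m or horizontal distance between black2_mid and black3_mid below 0.07 m))) and z of black3_mid in the frame of rack between 0.077 and 0.093 m and y of black3_mid in the frame of rack between 0.029 and 0.061 m and (x of black3_mid in the frame of rack above 0.054 m or (x of black3_mid in the frame of rack above -0.013 m and x of any of black1_mid, black2_mid in the frame of rack above 0.054 m) or (x of black3_mid in the frame of rack below -0.013 m and (horizontal distance between black3_mid and black1_mid below 0.07 m or horizontal distance between black3_mid and black2_mid below 0.07 m))) and z of red1_mid in the frame of rack between 0.077 and 0.093 m and y of red1_mid in the frame of rack between -0.061 and -0.029 m and (x of red1_mid in the frame of rack above 0.054 m or (x of red1_mid in the frame of rack above -0.013 m and x of any of red2_mid, red3_mid in the frame of rack above 0.054 m) or (x of red1_mid in the frame of rack below -0.013 m and (horizontal distance between red1_mid and red2_mid below 0.07 m or horizontal distance between red1_mid and red3_mid below 0.07 m))) and z of red2_mid in the frame of rack between 0.077 and 0.093 m and y of red2_mid in the frame of rack between -0.061 and -0.029 m and (x of red2_mid in the frame of rack above 0.054 m or (x of red2_mid in the frame of rack above -0.013 m and x of any of red1_mid, red3_mid in the frame of rack above 0.054 m) or (x of red2_mid in the frame of rack below -0.013 m and (horizontal distance between red2_mid and red1_mid below 0.07 m or horizontal distance between red2_mid and red3_mid below 0.07 m))) and z of red3_mid in the frame of rack between 0.077 and 0.093 m and y of red3_mid in the frame of rack between -0.061 and -0.029 m and (x of red3_mid in the frame of rack above 0.054 m or (x of red3_mid in the frame of rack above -0.013 m and x of any of red1_mid, red2_mid in the frame of rack above 0.054 m) or (x of red3_mid in the frame of rack below -0.013 m and (horizontal distance between red3_mid and red1_mid below 0.07 m or horizontal distance between red3_mid and red2_mid below 0.07 m)))), for 0.2 s.
2. the keeper bar is shut (value of joint bar below 0.07 rad), for 0.2 s.
3. the linch pin is fully down in the stud's hole (horizontal distance between pin_head and stud_hole below 0.006 m and z of pin_head in the frame of stud_hole between 0.018 and 0.029 m and angle between pin_head's own z axis and vertical below 0.15 rad and value of joint bar below 0.07 rad), for 0.2 s.
4. the ring is snapped shut over the pin's end (all of step 3 and value of joint ring above 1.6 rad), for 0.2 s.
At the end, for the whole second after the job is handed in: Tins upright on the deck, black in the back lane, red in the front; first tin's middle within 41 mm of the end stop, second's 108 mm, third 70 mm from its neighbour; bar under 0.07 rad; pin upright in the hole, shoulder within 5 mm of the stud; ring over 1.6 rad (all of step 1 and all of step 4); the robot touches nothing.
It fails at once if a bystander is pushed away or knocked over (distance of any of solvent_mid, brayer_mid, brushpot_mid from where it was at the start of the episode above 0.04 m).
Of black1, black2, black3 only 2 to 3 are there at a start; the rules pass over those that are not, and their reading is None.
Of red1, red2, red3 only 2 to 3 are there at a start; the rules pass over those that are not, and their reading is None.
At some moment in a run one of black1, black2, black3 may be knocked a few centimetres aside while the robot is not near it.
It also fails if it takes over 210 s, if anything falls off the work surface, if the arm or the gripper's body presses on something with over 40 N, if the wrist force passes 120 N, or if a joint passes its speed limit or range.

## Working session

There is one attempt and no reset: what is moved stays moved. The work goes in short steps, Python scripts to look and compute and a shell command to move; the robot and the scene stay as the last step left them, time stands still between calls to the robot, and variables do not carry over. Pictures are saved under pics/ and viewed, at most 14 in all, crops included, and the job is handed in when it is done.

```bash
mkdir -p pics; ls; cat > h.py <<'E'
from workcell import *
import numpy as np, cv2
def ray(p,u,v):
    d=np.array([(u-p['cx'])/p['fx'],(v-p['cy'])/p['fy']]); s=d.copy()
    for _ in range(20): s=d/(1+p['k1']*(s@s))
    return np.array([s[0],s[1],1.])
def world(p,u,v,z=None):
    R=np.array(p['R']);t=np.array(p['t']);r=ray(p,u,v)
    if z is None:
        a=p['range_z'][int(v)-1:int(v)+2,int(u)-1:int(u)+2]; a=a[a>0]
        if not len(a): return None
        return R.T@(r*np.median(a)-t)
    c=-R.T@t; d=R.T@r
    return c+d*(z-c[2])/d[2]
def proj(p,X):
    c=np.array(p['R'])@np.array(X)+np.array(p['t']); s=c[:2]/c[2]; s=s*(1+p['k1']*(s@s))
    return s*[p['fx'],p['fy']]+[p['cx'],p['cy']]
def save(p,n,box=None,k=1):
    im=p['image'][:,:,::-1]
    if box: im=im[box[1]:box[3],box[0]:box[2]]
    cv2.imwrite('pics/'+n,cv2.resize(im,None,fx=k,fy=k,interpolation=cv2.INTER_CUBIC))
E
python3 - <<'E'
from h import *
np.set_printoptions(precision=3,suppress=True)
s=observe(); print(s['clock'],s['position'],s['tool_rot'],s['grip_width'])
for n in ['scene','top']:
    p=grab_frame(n); save(p,n+'0.png'); print(n,-np.array(p['R']).T@p['t'])
    for th in ['black1_mid','red1_mid','rack','back_lane','front_lane','bar_hinge','bar_grip','stud_hole','pin_head','block_top','ring_end','solvent_mid','brayer_mid','brushpot_mid']:
        for d in tip_of(p,th)[:4]:
            u,v=d['position']
            if 0<=u<639 and 0<=v<479: print(th,round(d['confidence'],2),np.round([u,v]),world(p,u,v))
E
```

```text
pics
0.0 [ 0.234 -0.579  0.231] [-3.14   0.     0.385] 0.0854747907938921
scene [ 1.17  -0.849  0.77 ]
black1_mid 0.71 [272. 261.] [ 0.468 -0.077  0.044]
black1_mid 0.63 [205. 305.] [ 0.465 -0.318  0.055]
black1_mid 0.59 [242. 281.] [ 0.467 -0.193  0.048]
red1_mid 0.97 [203. 306.] [ 0.459 -0.319  0.049]
red1_mid 0.46 [351. 248.] [ 0.698 -0.042  0.156]
rack 0.92 [352. 248.] [ 0.699 -0.041  0.158]
back_lane 0.93 [384. 232.] [0.667 0.198 0.075]
back_lane 0.68 [284. 343.] [ 0.736 -0.353  0.114]
front_lane 0.7 [371. 248.] [0.684 0.088 0.082]
front_lane 0.39 [369. 197.] [0.478 0.442 0.029]
front_lane 0.17 [240. 280.] [ 0.462 -0.197  0.052]
bar_hinge 0.7 [377. 250.] [0.699 0.095 0.079]
bar_grip 0.77 [355. 246.] [0.618 0.118 0.048]
stud_hole 0.89 [298. 228.] [0.448 0.069 0.073]
stud_hole 0.16 [353. 245.] [0.608 0.12  0.047]
pin_head 0.48 [204. 339.] [ 0.568 -0.411  0.077]
pin_head 0.3 [298. 229.] [0.451 0.065 0.072]
block_top 0.92 [207. 345.] [ 0.568 -0.407  0.055]
ring_end 0.57 [171. 349.] [ 0.463 -0.427 -0.001]
solvent_mid 0.75 [293. 273.] [ 0.55  -0.088  0.047]
solvent_mid 0.64 [280. 342.
[... 467 characters left out ...]
0.093 0.087]
bar_grip 0.79 [330. 186.] [ 0.7   -0.029  0.16 ]
stud_hole 0.59 [296. 299.] [0.466 0.058 0.001]
stud_hole 0.42 [329. 188.] [ 0.745 -0.034  0.004]
stud_hole 0.16 [340. 301.] [ 0.452 -0.046  0.074]
pin_head 0.67 [490. 248.] [ 0.565 -0.404  0.073]
pin_head 0.35 [396. 303.] [ 0.444 -0.174  0.074]
block_top 0.84 [492. 253.] [ 0.552 -0.404  0.08 ]
ring_end 0.67 [514. 265.] [ 0.532 -0.486  0.002]
ring_end 0.65 [393. 270.] [ 0.52  -0.173  0.073]
ring_end 0.65 [490. 251.] [ 0.557 -0.401  0.081]
ring_end 0.35 [446. 303.] [ 0.44  -0.288  0.073]
solvent_mid 0.81 [455. 184.] [ 0.707 -0.316  0.131]
brayer_mid 0.97 [121. 311.] [0.445 0.469 0.041]
brayer_mid 0.52 [276. 203.] [0.686 0.098 0.086]
```

View pics/top0.png

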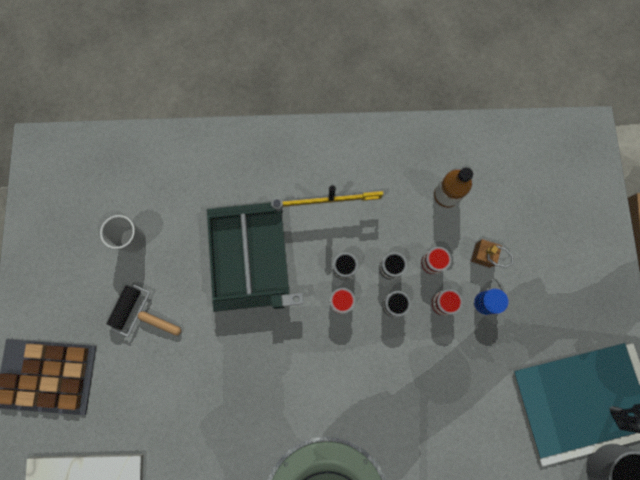

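View pics/scene0.png

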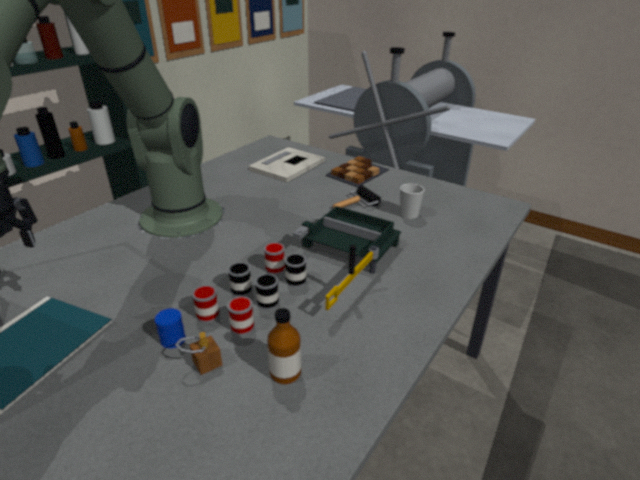

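All six tins are present: in the top view, black at (345,264), (393,265), (397,303) and red at (342,299), (438,259), (449,301). The blue decoy is at (492,301). The rack is at (248,257), the hinge at (277,203), the stud at (293,299), and the pin block at (490,252). Candidates for red tins are these three plus the blue one, which I exclude by colour. Next I measure precisely.

```bash
cat >> h.py <<'E'
def cloud(p):
    u,v=np.meshgrid(np.arange(640),np.arange(480))
    pts=np.stack([u.ravel(),v.ravel()],1).astype(np.float64).reshape(-1,1,2)
    d=(pts.reshape(-1,2)-[p['cx'],p['cy']])/[p['fx'],p['fy']]; s=d.copy()
    for _ in range(20): s=d/(1+p['k1']*(s**2).sum(1,keepdims=True))
    r=np.c_[s,np.ones(len(s))]*p['range_z'].reshape(-1,1)
    return ((r-np.array(p['t']))@np.array(p['R'])).reshape(480,640,3)
def tins(p,zlo=.062,zhi=.08,h=.07):
    W=cloud(p); im=p['image'].astype(int); out=[]
    hsv=cv2.cvtColor(p['image'],cv2.COLOR_RGB2HSV)
    z=W[...,2]; x=W[...,0]; y=W[...,1]
    base=(z>zlo)&(z<zhi)&(p['range_z']>0)
    mm={'red':(im[...,0]>110)&(im[...,1]<80),'black':im.max(2)<45,'blue':(im[...,2]>100)&(im[...,0]<60)}
    for c,m in mm.items():
        m=(m&base).astype(np.uint8); n,l,st,ce=cv2.connectedComponentsWithStats(m)
        for i in range(1,n):
            if st[i,4]>120:
                ct=max(cv2.findContours((l==i).astype(np.uint8),0,1)[0],key=len)
                (cu,cv_),r=cv2.minEnclosingCircle(ct)
                out.append((c,st[i,4],np.round([cu,cv_,r],1),world(p,(cu+ce[i][0])/2,(cv_+ce[i][1])/2,h)))
    return out
E
python3 - <<'E'
from h import *
np.set_printoptions(precision=4,suppress=True)
p=grab_frame('top')
for t in tins(p): print(*t)
W=cloud(p); z=W[...,2]
v,u=np.mgrid[:480,:640]
reg=(u>195)&(u<292)&(v>195)&(v<318)&(z>.068)&(z<.095)
P=W[reg]; print(len(P),np.median(P[:,2]))
r=cv2.minAreaRect(P[:,:2].astype(np.float32)); print(r)
reg2=(u>282)&(u<306)&(v>288)&(v<310)&(z>.06)&(z<.09)
Q=W[reg2];print('stud',Q.min(0),Q.max(0),cv2.minAreaRect(Q[:,:2].astype(np.float32)))
gl=(u>265)&(u<395)&(v>180)&(v<212)&(z>.05)&(z<.1)&(p['image'][...,0]>120)&(p['image'][...,2]<90)
print('bar',cv2.fitLine(W[gl][:,:2].astype(np.float32),2,0,.01,.01).ravel(),W[gl].min(0),W[gl].max(0))
gl=(u>300)&(u<350)&(v>170)&(v<212)&(z>.15)&(z<.17); print('grip',W[gl].mean(0),gl.sum())
gl=(u>470)&(u<525)&(v>230)&(v<275)
for a,b in[(.044,.054),(.06,.2)]:
    g=gl&(z>a)&(z<b); print(a,g.sum(),W[g].mean(0),cv2.minAreaRect(W[g][:,:2].astype(np.float32)))
im=cv2.resize(p['image'][185:320,195:310,::-1],None,fx=3.5,fy=3.5,interpolation=2); im2=cv2.resize(p['image'][225:320,425:530,::-1],None,fx=3.5,fy=3.5,interpolation=2)
c=np.zeros((480,790,3),np.uint8);c[:im.shape[0],:im.shape[1]]=im[:480];c[:im2.shape[0],410:410+im2.shape[1]]=im2;cv2.imwrite('pics/crop1.png',c)
E
```

```text
red 313 [438.5 258.5  10.1] [ 0.5438 -0.2806  0.07  ]
red 325 [342.1 300.   10.2] [ 0.4539 -0.0507  0.07  ]
red 336 [449.5 301.5  10.7] [ 0.4432 -0.2982  0.07  ]
black 169 [227.  255.   42.7] [0.5787 0.2283 0.07  ]
black 266 [394.2 263.9   9.3] [ 0.5343 -0.176   0.07  ]
black 270 [345.1 264.2   9.3] [ 0.5368 -0.061   0.07  ]
black 284 [397.7 303.1   9.6] [ 0.443  -0.1783  0.07  ]
blue 468 [495.2 300.4  12.6] [ 0.4419 -0.4039  0.07  ]
1451 0.07914409817715623
((0.5734444260597229, 0.16405417025089264), (0.19955141842365265, 0.25634077191352844), 88.83595275878906)
stud [0.4461 0.0395 0.0621] [0.4801 0.0855 0.0808] ((0.4627968370914459, 0.06225680187344551), (0.04590989649295807, 0.03398466482758522), 89.10742950439453)
bar [ 0.0633 -0.998   0.6964 -0.0492] [ 0.6842 -0.1572  0.0514] [0.7079 0.0835 0.0952]
grip [ 0.6942 -0.0336  0.16  ] 45
0.044 271 [ 0.5601 -0.4032  0.0508] ((0.5608910918235779, -0.4071902632713318), (0.05183563008904457, 0.05217505618929863), 69.96271514892578)
0.06 190 [ 0.5484 -0.4211  0.0729] ((0.546227753162384, -0.4258463978767395), (0.05745331570506096, 0.0506850928068161), 21.2850399017334)
```

View pics/crop1.png

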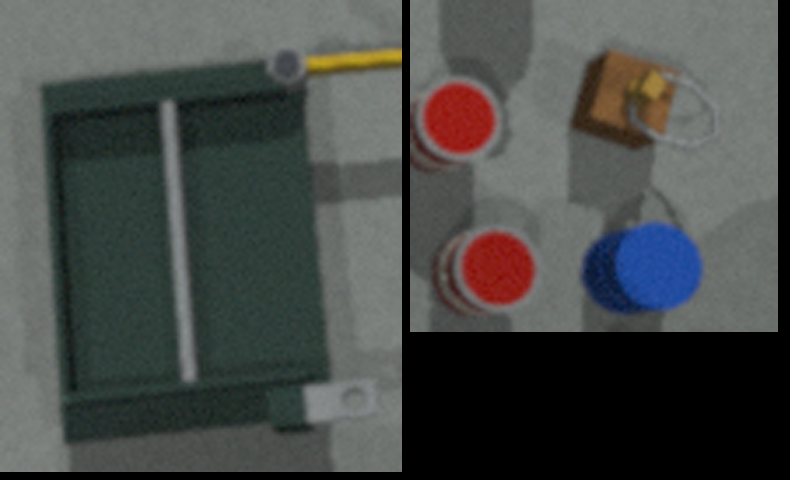

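The crop shows the grey divider running from (243,214) to (249,294), the hinge post at (277,203) and the stud hole at (296,299). The pin head is at (494,249) with its ring pointing right and slightly down. The red tins are plainly red beside the blue decoy.

```bash
python3 - <<'E'
from h import *
from scipy.optimize import least_squares
np.set_printoptions(precision=4,suppress=True)
p=grab_frame('top')
f=lambda c,r:(195+c/3.5,185+r/3.5)
obs=[((95,0,78),f(168,102)),((-95,0,78),f(188,380)),((112,-83,84),f(286,65)),((125,91,78),f(42,86)),((-125,91,50),f(66,400))][:4]
def res(a,full=False):
    c,s=np.cos(a[2]),np.sin(a[2]); o=[]
    for X,uv in obs:
        X=np.array(X)/1e3; w=world(p,*uv,X[2])
        o+= [a[0]+c*X[0]-s*X[1]-w[0],a[1]+s*X[0]+c*X[1]-w[1]]
    return np.array(o)
r=least_squares(res,[.57,.16,.05]); print(r.x,r.fun*1e3)
a=r.x;c,s=np.cos(a[2]),np.sin(a[2]);R2=np.array([[c,-s],[s,c]])
for n,uv,z in [('studhole',f(354,399),.074),('grip',(332,187),.16),('pinhead',(425+(653-410)/3.5,225+85/3.5),.085)]:
    w=world(p,*uv,z); print(n,w,(R2.T@(w[:2]-a[:2]))*1e3)
print('slots')
for k,y in(('B',45),('R',-45)):
    for x in (65,8.5,-48): print(k,x,a[:2]+R2@np.array([x,y])/1e3)
E
```

```text
[0.5656 0.1677 0.0797] [-2.3733 -1.1966 -3.4324 -3.2313 -0.6774 -1.8466  6.4831  6.2745]
studhole [0.4591 0.055  0.074 ] [-115.1804 -103.8068]
grip [ 0.6974 -0.0332  0.16  ] [ 115.4223 -210.7154]
pinhead [ 0.5592 -0.4088  0.085 ] [ -52.3076 -574.1145]
slots
B 65 [0.6268 0.2177]
B 8.5 [0.5705 0.2132]
B -48 [0.5142 0.2087]
R 65 [0.634 0.128]
R 8.5 [0.5777 0.1235]
R -48 [0.5213 0.119 ]
```

Measured well enough; start moving to the first black tin while refining the rack fit.

```bash
python3 -m creep '[[[-1,0,0,0,0,0,6],[-1,0,0,0,0,0,6],[-1,0,0,0,0,0,6],[-1,0.028,-0.041,0,0,0,0],[-1,0.028,-0.041,0,0,0,0],[-1,0.028,-0.041,0,0,0,0],[-1,0.028,-0.041,0,0,0,0],[-1,0.028,-0.041,0,0,0,0],[-1,0.028,-0.041,0,0,0,0],[-1,0.028,-0.041,0,0,0,0]]]' 40
cat > go.py <<'E'
from h import *
import sys
from scipy.spatial.transform import Rotation as Ro
s=observe(); t=np.array([float(a) for a in sys.argv[1:4]]); Rm=Ro.from_euler('xyz',s['tool_rot']).as_matrix()
print('t',round(s['clock'],2),'pos',np.round(s['position'],4),'rot',np.round(s['tool_rot'],4),'w',round(s['grip_width'],4),'F',np.round(s['force'],1))
print('tool shift',np.round(Rm.T@(t-np.array(s['position'])),4),end=' ')
if len(sys.argv)>4:
    y=float(sys.argv[4]); Rt=Ro.from_euler('xyz',[np.pi,0,y]).as_matrix()
    print('turn deg',np.round(np.degrees(Ro.from_matrix(Rm.T@Rt).as_rotvec()),2))
E
cat > rackfit.py <<'E'
from h import *
from scipy.optimize import least_squares
np.set_printoptions(precision=4,suppress=True)
def draw(p,a,name,box,k):
    im=p['image'][:,:,::-1].copy(); b=cv2.resize(im[box[1]:box[3],box[0]:box[2]],None,fx=k,fy=k,interpolation=2)
    c,s=np.cos(a[2]),np.sin(a[2])
    def q(x,y,z):
        u=proj(p,[a[0]+c*x-s*y,a[1]+s*x+c*y,z]); return tuple(int(round(e)) for e in (u-box[:2]+.5)*k)
    def L(P,col):
        for A,B in zip(P,P[1:]): cv2.line(b,q(*A),q(*B),col,1)
    L([(.125,-.083,.078),(.125,.091,.078),(-.125,.091,.078),(-.125,-.083,.078)],(0,0,255))
    L([(.095,.004,.078),(-.095,.004,.078),(-.095,-.004,.078),(.095,-.004,.078),(.095,.004,.078)],(255,0,255))
    L([(.095,.0825,.05),(-.095,.0825,.05),(-.095,-.083,.05),(.095,-.083,.05),(.095,.0825,.05)],(0,255,255))
    cv2.circle(b,q(.112,-.083,.084),4,(255,255,0),1); cv2.circle(b,q(-.115,-.106,.074),4,(255,255,0),1)
    return b
E
python3 - <<'E'
from rackfit import *
p=grab_frame('top'); q=grab_frame('scene'); im=p['image'].astype(int)
W=cloud(p); v,u=np.mgrid[:480,:640]
m=(u>236)&(u<256)&(v>216)&(v<292)&(im.min(2)>85)
pts=np.c_[u[m],v[m]].astype(np.float32); l=cv2.fitLine(pts,2,0,.01,.01).ravel(); print('n',m.sum(),l)
f=lambda vv:(l[2]+l[0]/l[1]*(vv-l[3]),vv)
A,B=world(p,*f(214.5),.078),world(p,*f(293.5),.078); yaw=np.arctan2(A[1]-B[1],A[0]-B[0]); print(A,B,yaw,np.hypot(*(A-B)[:2]))
o=(A+B)/2; a=[o[0],o[1],yaw]; print(a)
b1=draw(p,a,'',(195,185,310,320),3.5); b2=draw(q,a,'',(280,190,420,280),2.8)
c=np.zeros((480,800,3),np.uint8);c[:b1.shape[0],:b1.shape[1]]=b1;c[:b2.shape[0],405:405+b2.shape[1]]=b2;cv2.imwrite('pics/fit.png',c)
E
python3 go.py .537 -.061 .1 .07
```

```text
clock: 2.6
position: [0.4106, -0.2774, 0.2316]
tool_rot: [3.141, -0.001, 0.07]
force: [1.9, -0.9, 0.5]
grip_width: 0.0853
finger_force: 0.0
n 313 [  0.079    0.9969 245.4441 253.7061]
[0.6618 0.178  0.078 ] [0.4745 0.1636 0.078 ] 0.07676665791124604 0.18789306164247735
[np.float64(0.5681768416581099), np.float64(0.17083284688583072), np.float64(0.07676665791124604)]
t 2.7 pos [ 0.4132 -0.2736  0.2316] rot [-3.1402e+00 -1.7000e-03  7.8700e-02] w 0.0851 F [-0.1 -1.9 -0.7]
tool shift [ 0.1399 -0.202   0.1321] turn deg [-0.08 -0.1   0.5 ]
```

View pics/fit.png

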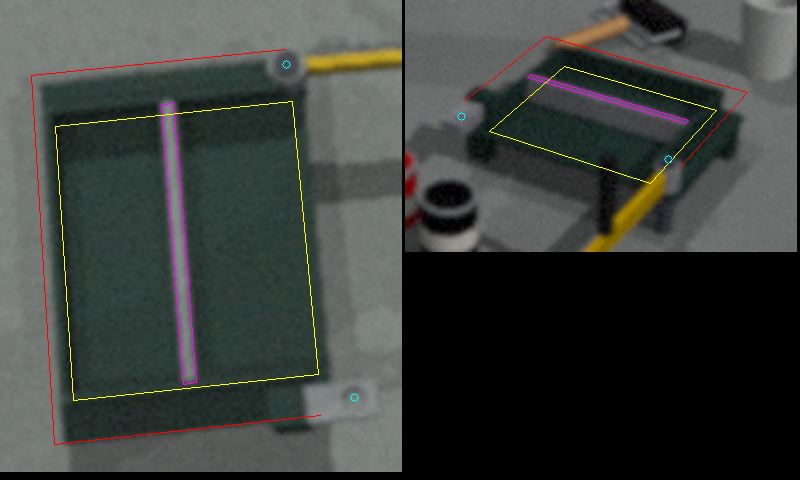

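The wireframe matches the divider (168,102)-(188,383), the hinge post (286,65) and the stud hole (354,398) in the top view, and looks consistent in the scene view. So the rack is at (0.568, 0.171) with yaw 0.077.

```bash
python3 -m creep '[[[-1,0.028,-0.0404,0,0,0,0],[-1,0.028,-0.0404,0,0,0,0],[-1,0.028,-0.0404,0,0,0,0],[-1,0.028,-0.0404,0,0,0,0],[-1,0.028,-0.0404,0,0,0,0],[-1,0,0,0.04,0,0,0],[-1,0,0,0.04,0,0,0],[-1,0,0,0.04,0,0,0],[-1,0,0,0,0,0,0]]]'
python3 go.py .537 -.061 .03 .077
python3 - <<'E'
from h import *
np.set_printoptions(precision=4,suppress=True)
p=grab_frame('scene');save(p,'s1.png',(200,200,360,320),4)
E
```

```text
clock: 3.6
position: [0.5327, -0.0675, 0.1075]
tool_rot: [-3.141, 0.007, 0.071]
force: [-0.5, 0.4, 1.7]
grip_width: 0.0854
finger_force: 0.0
t 3.6 pos [ 0.5327 -0.0675  0.1075] rot [-3.1406  0.0069  0.0711] w 0.0854 F [-0.5  0.4  1.7]
tool shift [ 0.0053 -0.0061  0.0774] turn deg [-0.06  0.4  -0.34]
```

View pics/s1.png

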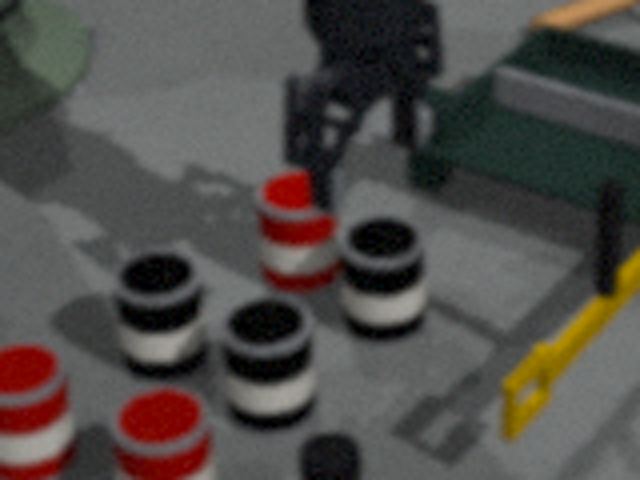

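The scene crop shows the gripper straddling above the near black tin, whose lid is at crop (385,240), with clear space on both sides. Descend and grip.

```bash
python3 -m creep '[[[-1,0.005,-0.006,0.017,0,0,0],[-1,0,0,0.03,0,0,0],[-1,0,0,0.03,0,0,0],[-1,0,0,0,0,0,0],[1,0,0,0,0,0,0],[1,0,0,0,0,0,0],[1,0,0,0,0,0,0],[1,0,0,0,0,0,0]]]' 40
python3 go.py .6275 .2205 .03 .077
```

```text
clock: 4.45
position: [0.5412, -0.0616, 0.0368]
tool_rot: [3.141, -0.003, 0.07]
force: [-3.1, -0.6, 14.4]
grip_width: 0.0551
finger_force: 39.4
t 4.45 pos [ 0.5412 -0.0616  0.0368] rot [ 3.1412 -0.0032  0.0704] w 0.0551 F [-3.1 -0.6 14.4]
tool shift [ 0.1059 -0.2753  0.007 ] turn deg [ 0.02 -0.18 -0.38]
```

```bash
python3 -m creep '[[[1,0,0,-0.04,0,0,0],[1,0,0,-0.04,0,0,0],[1,0,0,-0.04,0,0,-0.4],[1,0.013,-0.034,-0.02,0,0,0],[1,0.013,-0.035,0,0,0,0],[1,0.013,-0.035,0,0,0,0],[1,0.013,-0.035,0,0,0,0],[1,0.013,-0.035,0,0,0,0],[1,0.013,-0.035,0,0,0,0],[1,0.013,-0.035,0,0,0,0]]]'
python3 -m creep '[[[1,0.013,-0.03,0,0,0,0],[1,0,0,0,0,0,0],[1,0,0,0,0,0,0]]]' >/dev/null
python3 go.py .6275 .2205 .088 .077
```

```text
clock: 5.45
position: [0.612, 0.1903, 0.1762]
tool_rot: [-3.141, -0.002, 0.077]
force: [1.1, -0.4, -2.1]
grip_width: 0.0553
finger_force: 45.4
t 5.75 pos [0.6222 0.2203 0.1754] rot [-3.1414e+00 -7.0000e-04  7.8700e-02] w 0.0546 F [ 0.3 -1.1 -2.2]
tool shift [0.0053 0.0003 0.0874] turn deg [-0.01 -0.04  0.1 ]
```

```bash
python3 -m creep '[[[1,0.005,0,0.03,0,0,0],[1,0,0,0.03,0,0,0],[1,0,0,0.02,0,0,0],[1,0,0,0,0,0,0],[1,0,0,0,0,0,0]]]'
python3 go.py .6275 .2205 .088 .077
python3 - <<'E'
from h import *
q=grab_frame('scene');save(q,'s2.png',(290,150,430,270),4)
E
```

```text
clock: 6.25
position: [0.6277, 0.2194, 0.0956]
tool_rot: [3.142, -0.001, 0.077]
force: [0.7, 0.0, -1.2]
grip_width: 0.0553
finger_force: 45.3
t 6.25 pos [0.6277 0.2194 0.0956] rot [ 3.1415e+00 -7.0000e-04  7.6600e-02] w 0.0553 F [ 0.7  0.  -1.2]
tool shift [-0.0001 -0.0011  0.0076] turn deg [ 0.   -0.04 -0.03]
```

View pics/s2.png

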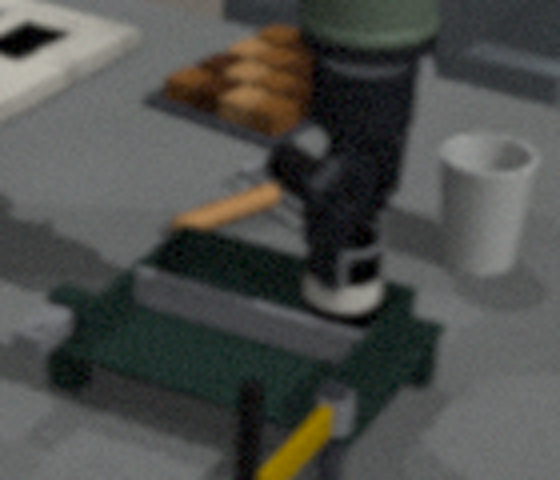

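The tin is inside the back lane near the end stop, crop (345,300), clear of the divider. Lower, release and rise, then go to the second black tin at (0.534,-0.176).

```bash
python3 -m creep '[[[1,0,-0.001,0.005,0,0,0],[1,0,0,0.004,0,0,0],[1,0,0,0,0,0,0],[-1,0,0,0,0,0,0],[-1,0,0,0,0,0,0],[-1,0,0,0,0,0,0],[-1,0,0,-0.04,0,0,0],[-1,0,0,-0.05,0,0,0]]]'
python3 go.py .534 -.176 .14 .077
python3 - <<'E'
from h import *
np.set_printoptions(precision=4,suppress=True)
p=grab_frame('top')
for t in tins(p,.1,.135,.12)+tins(p): print(*t)
E
```

```text
clock: 7.1
position: [0.6259, 0.2207, 0.1744]
tool_rot: [3.14, 0.004, 0.078]
force: [0.0, 0.2, 1.2]
grip_width: 0.0853
finger_force: 0.0
t 7.1 pos [0.6259 0.2207 0.1744] rot [3.1404 0.0041 0.0778] w 0.0853 F [0.  0.2 1.2]
tool shift [-0.1223  0.3883  0.0354] turn deg [0.07 0.23 0.05]
red 315 [438.5 258.5  10.1] [ 0.5438 -0.2806  0.07  ]
red 330 [342.3 299.8  10.3] [ 0.4543 -0.051   0.07  ]
red 329 [449.9 301.1  10.4] [ 0.4436 -0.2985  0.07  ]
black 275 [394.2 263.8   9.4] [ 0.5345 -0.1759  0.07  ]
black 286 [397.6 303.    9.6] [ 0.443 -0.178  0.07 ]
blue 467 [495.  300.   12.8] [ 0.4423 -0.4034  0.07  ]
```

```bash
python3 -m creep '[[[-1,-0.0136,0.0431,0,0,0,0],[-1,-0.0136,0.0431,0,0,0,0],[-1,-0.0136,0.0431,0,0,0,0],[-1,-0.0136,0.0431,0,0,0,0],[-1,-0.0136,0.0431,0,0,0,0],[-1,-0.0136,0.0431,0,0,0,0],[-1,-0.0136,0.0431,0,0,0,0],[-1,-0.0136,0.0431,0,0,0,0],[-1,-0.0136,0.0431,0,0,0,0],[-1,0,0,0.03,0,0,0]]]' >/dev/null
python3 -m creep '[[[-1,0,0,0.03,0,0,0],[-1,0,0,0,0,0,0],[-1,0,0,0,0,0,0]]]' >/dev/null
python3 go.py .5345 -.176 .031 .077
python3 - <<'E'
from h import *
np.set_printoptions(precision=4,suppress=True)
p=grab_frame('top')
for t in tins(p,.1,.135,.12): print(*t)
E
```

```text
t 8.45 pos [ 0.5353 -0.1749  0.1158] rot [-3.1413e+00  5.0000e-04  7.7900e-02] w 0.0857 F [ 0.2 -0.4  0.3]
tool shift [-0.0008  0.0011  0.0848] turn deg [-0.01  0.03  0.05]
black 281 [220.1 226.8   9.7] [0.6234 0.2221 0.12  ]
```

The first tin sits at rack (59,47) mm, which is fine. Grip tin 2 and bring it over: placing target rack (5,45) → world (0.5697,0.2155).

```bash
python3 -m creep '[[[-1,0,0,0.045,0,0,0],[-1,0,0,0.04,0,0,0],[-1,0,0,0,0,0,0],[1,0,0,0,0,0,0],[1,0,0,0,0,0,0],[1,0,0,0,0,0,0],[1,0,0,0,0,0,0],[1,0,0,-0.045,0,0,0],[1,0,0,-0.05,0,0,0],[1,0,0,-0.05,0,0,0]]]'
python3 go.py .5697 .2155 .088 .077
```

```text
clock: 9.5
position: [0.5351, -0.175, 0.179]
tool_rot: [3.141, -0.002, 0.078]
force: [2.4, -0.3, -2.3]
grip_width: 0.055
finger_force: 44.4
t 9.5 pos [ 0.5351 -0.175   0.179 ] rot [ 3.1412e+00 -1.6000e-03  7.7700e-02] w 0.055 F [ 2.4 -0.3 -2.3]
tool shift [ 0.0646 -0.3867  0.091 ] turn deg [ 0.02 -0.09  0.04]
```

```bash
python3 -m creep '[[[1,0.0072,-0.043,0,0,0,0],[1,0.0072,-0.043,0,0,0,0],[1,0.0072,-0.043,0,0,0,0],[1,0.0072,-0.043,0,0,0,0],[1,0.0072,-0.043,0,0,0,0],[1,0.0072,-0.043,0,0,0,0],[1,0.0072,-0.043,0,0,0,0],[1,0.0072,-0.043,0,0,0,0],[1,0.0072,-0.043,0,0,0,0],[1,0,0,0,0,0,0]]]' >/dev/null
python3 -m creep '[[[1,0,0,0.01,0,0,0],[1,0,0,0,0,0,0]]]' >/dev/null
python3 go.py .5697 .2155 .088 .077
```

```text
t 10.7 pos [0.5695 0.2145 0.165 ] rot [3.1407e+00 5.0000e-04 7.6600e-02] w 0.0552 F [-0.9 -0.8 -2.9]
tool shift [ 0.0003 -0.0011  0.077 ] turn deg [ 0.05  0.03 -0.02]
```

```bash
python3 -m creep '[[[1,0,-0.001,0.035,0,0,0],[1,0,0,0.03,0,0,0],[1,0,0,0.007,0,0,0],[1,0,0,0.006,0,0,0],[1,0,0,0,0,0,0],[1,0,0,0,0,0,0]]]'
python3 -m creep '[[[-1,0,0,0,0,0,0],[-1,0,0,0,0,0,0],[-1,0,0,0,0,0,0],[-1,0,0,-0.04,0,0,0],[-1,0,0,-0.05,0,0,0],[-1,0,0,0,0,0,0]]]'
python3 go.py .443 -.178 .031 .077
```

```text
clock: 11.3
position: [0.5706, 0.2163, 0.0887]
tool_rot: [-3.142, -0.002, 0.077]
force: [-0.5, -2.1, -0.4]
grip_width: 0.049
finger_force: 39.8
clock: 11.9
position: [0.5723, 0.218, 0.1834]
tool_rot: [-3.139, -0.008, 0.077]
force: [0.1, 0.8, -0.2]
grip_width: 0.0854
finger_force: 0.0
t 11.9 pos [0.5723 0.218  0.1834] rot [-3.1386 -0.0081  0.0772] w 0.0854 F [ 0.1  0.8 -0.2]
tool shift [-0.1607  0.3853  0.15  ] turn deg [-0.17 -0.46  0.01]
```

```bash
python3 -m creep '[[[-1,-0.0179,0.0428,0,0,0,0],[-1,-0.0179,0.0428,0,0,0,0],[-1,-0.0179,0.0428,0,0,0,0],[-1,-0.0179,0.0428,0,0,0,0],[-1,-0.0179,0.0428,0,0,0,0],[-1,-0.0179,0.0428,0,0,0,0],[-1,-0.0179,0.0428,0,0,0,0],[-1,-0.0179,0.0428,0,0,0,0],[-1,-0.0179,0.0428,0,0,0,0],[-1,0,0,0,0,0,0]]]' >/dev/null
python3 go.py .443 -.178 .031 .077
python3 - <<'E'
from h import *
np.set_printoptions(precision=4,suppress=True)
p=grab_frame('top')
for t in tins(p,.1,.135,.12)+tins(p): print(*t)
save(p,'t3.png',(195,185,445,320),3)
E
```

```text
t 12.9 pos [ 0.4367 -0.1853  0.1775] rot [3.1397e+00 6.0000e-04 7.0000e-02] w 0.0855 F [ 0.5  1.  -0.1]
tool shift [ 0.0069 -0.0071  0.1465] turn deg [ 0.11  0.03 -0.4 ]
black 282 [220.1 226.6   9.7] [0.6235 0.2221 0.12  ]
black 136 [226.  275.5   9. ] [0.5125 0.2084 0.12  ]
red 325 [342.  300.   10.2] [ 0.454  -0.0506  0.07  ]
```

View pics/t3.png

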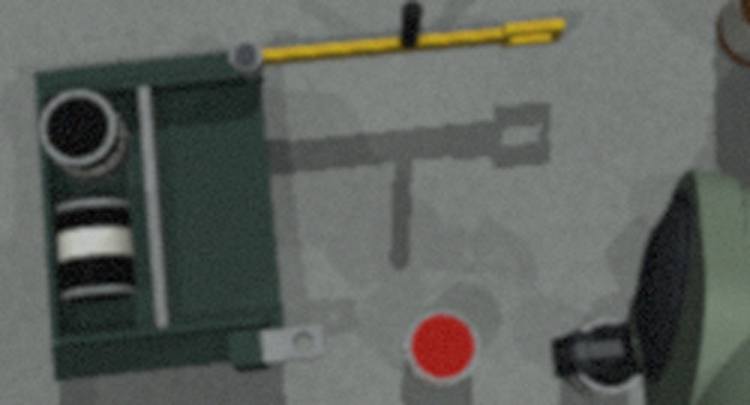

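The second tin toppled. It lies along the back lane around crop (95,248), because I ignored that tin 1 sat 4 mm short of its target. I'll take it out by its flat ends and stand it up on the bench; first I check which end is the lid and where it lies.

```bash
python3 - <<'E'
from h import *
np.set_printoptions(precision=4,suppress=True)
p=grab_frame('top');q=grab_frame('scene')
print(observe()['qpos'])
W=cloud(p); z=W[...,2]; v,u=np.mgrid[:480,:640]
m=(u>205)&(u<245)&(v>246)&(v<290)&(z>.085)&(z<.115)
P=W[m]; r=cv2.minAreaRect(P[:,:2].astype(np.float32)); print(m.sum(),P[:,2].max(),r, np.percentile(P,[2,50,98],axis=0))
a=cv2.resize(p['image'][240:300,200:250,::-1],None,fx=7,fy=7,interpolation=2); b=cv2.resize(q['image'][200:260,305:360,::-1],None,fx=7,fy=7,interpolation=2)
cv2.imwrite('pics/lie.png',np.hstack([a,b]))
E
```

```text
[ 0.3627  0.3623 -0.1249  2.0358  0.0645  0.7466 -1.2948]
767 0.1128897849379286 ((0.5341499447822571, 0.2128320038318634), (0.07209037989377975, 0.055511318147182465), 3.923537015914917) [[0.4986 0.1864 0.0863]
 [0.5329 0.2102 0.1034]
 [0.5684 0.2384 0.1105]]
```

View pics/lie.png

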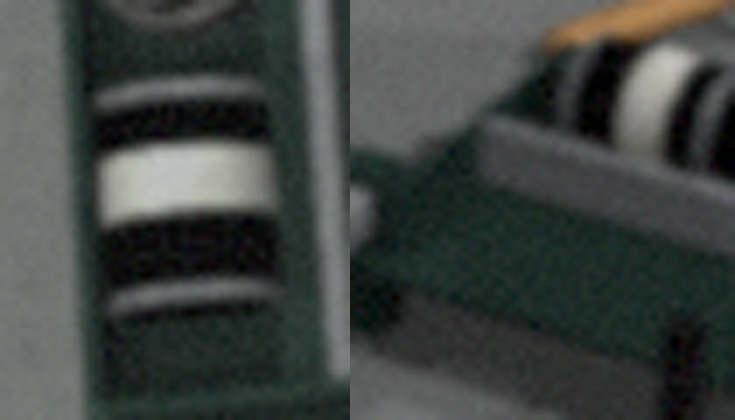

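```bash
python3 - <<'E'
from h import *
q=grab_frame('scene'); c=np.array([1.17,-.849])
for n,t in (('red',(.5438,-.2806)),('redfar',(.4435,-.2982))):
    t=np.array(t); d=(c-t)/np.linalg.norm(c-t); s=[]
    for h in range(-4,82,3):
        u,v=proj(q,[*(t+.028*d),h/1000]); s.append((h,*q['image'][int(round(v)),int(round(u))]))
    print(n,[(int(a),int(r),int(g)) for a,r,g,b in s])
E
```

```text
red [(-4, 88, 93), (-1, 95, 98), (2, 99, 86), (5, 109, 65), (8, 112, 35), (11, 117, 6), (14, 116, 6), (17, 115, 37), (20, 128, 87), (23, 145, 133), (26, 153, 151), (29, 152, 153), (32, 152, 150), (35, 149, 147), (38, 151, 140), (41, 135, 99), (44, 122, 50), (47, 116, 0), (50, 108, 0), (53, 112, 1), (56, 115, 5), (59, 111, 12), (62, 112, 42), (65, 108, 77), (68, 102, 90), (71, 110, 87), (74, 124, 50), (77, 124, 7), (80, 124, 0)]
redfar [(-4, 90, 91), (-1, 94, 92), (2, 98, 86), (5, 108, 57), (8, 114, 25), (11, 118, 5), (14, 117, 10), (17, 125, 57), (20, 138, 104), (23, 152, 142), (26, 152, 142), (29, 151, 151), (32, 154, 151), (35, 156, 153), (38, 156, 152), (41, 150, 137), (44, 134, 91), (47, 119, 25), (50, 114, 2), (53, 111, 0), (56, 115, 5), (59, 114, 1), (62, 117, 20), (65, 113, 58), (68, 105, 92), (71, 110, 93), (74, 115, 67), (77, 122, 24), (80, 125, 1)]
```

The label is nearer the tin's bottom (19–43 mm of 70). In the top crop it is nearer the +x end, so the lid is at -x. Turn the gripper 90° and go over the fallen tin.

```bash
python3 -m creep '[[[-1,0,0,0,0,0,-8.5],[-1,0,0,0,0,0,-8.5],[-1,0,0,0,0,0,-8.5],[-1,0,0,0,0,0,-8.5],[-1,0,0,0,0,0,-8.5],[-1,0,0,0,0,0,-8.5],[-1,0,0,0,0,0,-8.5],[-1,0,0,0,0,0,-8.5],[-1,0,0,0,0,0,-8.5],[-1,0,0,0,0,0,-8.5]]]' >/dev/null
python3 -m creep '[[[-1,0,0,0,0,0,-5],[-1,0.0433,0.0142,0,0,0,0],[-1,0.0433,0.0142,0,0,0,0],[-1,0.0433,0.0142,0,0,0,0],[-1,0.0433,0.0142,0,0,0,0],[-1,0.0433,0.0142,0,0,0,0],[-1,0.0433,0.0142,0,0,0,0],[-1,0.0433,0.0142,0,0,0,0],[-1,0.0433,0.0142,0,0,0,0],[-1,0.0433,0.0142,0,0,0,0]]]' >/dev/null
python3 -m creep '[[[-1,0,0,0.03,0,0,0],[-1,0,0,0,0,0,0]]]' >/dev/null
python3 go.py .534 .213 .066 1.648
```

```text
t 15.3 pos [0.5339 0.2205 0.1445] rot [-3.1371e+00  8.0000e-04  1.6526e+00] w 0.085 F [-0.3 -0.8 -0.1]
tool shift [-0.0074 -0.0001  0.0785] turn deg [-0.26  0.05  0.26]
```

```bash
python3 -m creep '[[[-1,-0.007,0,0.02,0,0,0],[-1,0,0,0.03,0,0,0],[-1,0,0,0.02,0,0,0],[-1,0,0,0.008,0,0,0],[-1,0,0,0,0,0,0]]]' 
python3 -m creep '[[[1,0,0,0,0,0,0],[1,0,0,0,0,0,0],[1,0,0,0,0,0,0],[1,0,0,0,0,0,0],[1,0,0,0,0,0,0]]]' 30
python3 -m creep '[[[1,0,0,-0.03,0,0,0],[1,0,0,-0.04,0,0,0],[1,0,0,-0.04,0,0,0],[1,0,0,0,0,0,0]]]'
python3 go.py .535 -.118 .066 1.648
```

```text
clock: 15.8
position: [0.5364, 0.2115, 0.0693]
tool_rot: [-3.141, 0.0, 1.648]
force: [0.2, 0.0, 0.0]
grip_width: 0.0853
finger_force: 0.0
clock: 16.3
position: [0.5373, 0.2119, 0.0707]
tool_rot: [3.14, -0.0, 1.648]
force: [-1.9, -0.9, 7.6]
grip_width: 0.0693
finger_force: 34.1
clock: 16.7
position: [0.5388, 0.2128, 0.1849]
tool_rot: [3.134, -0.002, 1.648]
force: [1.0, 0.7, -4.2]
grip_width: 0.0695
finger_force: 37.8
t 16.7 pos [0.5388 0.2128 0.1849] rot [ 3.1342e+00 -2.3000e-03  1.6481e+00] w 0.0695 F [ 1.   0.7 -4.2]
tool shift [-0.3298 -0.0302  0.1179] turn deg [ 0.42 -0.13  0.01]
```

```bash
python3 -m creep '[[[1,-0.0413,-0.0025,0,0,0,0],[1,-0.0413,-0.0025,0,0,0,0],[1,-0.0413,-0.0025,0,0,0,0],[1,-0.0413,-0.0025,0,0,0,0],[1,-0.0413,-0.0025,0,0,0,0],[1,-0.0413,-0.0025,0,0,0,0],[1,-0.0413,-0.0025,0,0,0,0],[1,-0.0413,-0.0025,0,0,0,0],[1,0,0,0.04,0,0,8.2],[1,0,0,0.04,0,0,8.2]]]' >/dev/null
python3 -m creep '[[[1,0,0,0.04,0,0,0],[1,0,0,0.02,0,0,0],[1,0,0,0,0,0,0],[1,0,0,0,0,0,0]]]'
python3 go.py .545 -.118 .022 1.36
```

```text
clock: 18.1
position: [0.5426, -0.1191, 0.0398]
tool_rot: [3.142, -0.0, 1.362]
force: [0.1, -0.6, -2.1]
grip_width: 0.0692
finger_force: 37.5
t 18.1 pos [ 0.5426 -0.1191  0.0398] rot [ 3.1416e+00 -1.0000e-04  1.3623e+00] w 0.0692 F [ 0.1 -0.6 -2.1]
tool shift [0.0016 0.0022 0.0178] turn deg [ 0.   -0.01  0.13]
```

```bash
python3 -m creep '[[[1,0,0,0.008,0,0,0],[1,0,0,0.006,0,0,0],[1,0,0,0,0,0,0],[1,0,0,0,0,0,0]]]'
python3 -m creep '[[[1,0,0,0.003,0,0,0],[1,0,0,0,0,0,0],[1,0,0,0,0,0,0]]]'
```

```text
clock: 18.5
position: [0.5425, -0.1193, 0.0255]
tool_rot: [3.141, 0.0, 1.362]
force: [-0.5, -0.3, -2.5]
grip_width: 0.0695
finger_force: 37.6
clock: 18.8
position: [0.5424, -0.1192, 0.0223]
tool_rot: [3.142, -0.0, 1.362]
force: [-0.9, 0.1, -2.5]
grip_width: 0.0695
finger_force: 37.6
```

```bash
python3 -m creep '[[[1,0,0,0.002,0,0,0],[1,0,0,0,0,0,0],[1,0,0,0,0,0,0]]]'
python3 -m creep '[[[1,0,0,0.002,0,0,0],[1,0,0,0,0,0,0],[1,0,0,0,0,0,0]]]'
```

```text
clock: 19.1
position: [0.5426, -0.1193, 0.0208]
tool_rot: [3.141, 0.0, 1.362]
force: [-1.8, -1.1, 9.5]
grip_width: 0.0694
finger_force: 38.9
clock: 19.4
position: [0.5426, -0.1194, 0.0201]
tool_rot: [3.141, 0.001, 1.362]
force: [-12.6, 1.3, 43.0]
grip_width: 0.0696
finger_force: 43.8
```

```bash
python3 -m creep '[[[1,0,0,-0.002,0,0,0],[1,0,0,0,0,0,0],[-0.7,0,0,0,0,0,0],[-0.8,0,0,0,0,0,0],[-1,0,0,0,0,0,0],[-1,0,0,0,0,0,0],[-1,0,0,-0.03,0,0,0],[-1,0,0,-0.05,0,0,0],[-1,0,0,-0.05,0,0,0],[-1,0,0,0,0,0,0]]]' 20
cat > lying.py <<'E'
from h import *
np.set_printoptions(precision=4,suppress=True)
p=grab_frame('scene'); W=cloud(p); z=W[...,2]
m=(W[...,0]>.47)&(W[...,0]<.62)&(W[...,1]>-.23)&(W[...,1]<-.01)&(z>.012)&(z<.075)
P=W[m]; print(m.sum(),np.percentile(P,[1,50,99],axis=0),cv2.minAreaRect(P[:,:2].astype(np.float32)))
save(p,'lying.png',(200,200,360,320),4)
E
python3 lying.py
```

```text
clock: 20.4
position: [0.5452, -0.1196, 0.1561]
tool_rot: [3.133, -0.0, 1.362]
force: [0.7, -0.4, -0.8]
grip_width: 0.0858
finger_force: 0.0
898 [[ 0.4703 -0.1862  0.0137]
 [ 0.5347 -0.127   0.0444]
 [ 0.5817 -0.0377  0.0723]] ((0.526625394821167, -0.11098302155733109), (0.16146835684776306, 0.11312917619943619), 89.97645568847656)
```

View pics/lying.png

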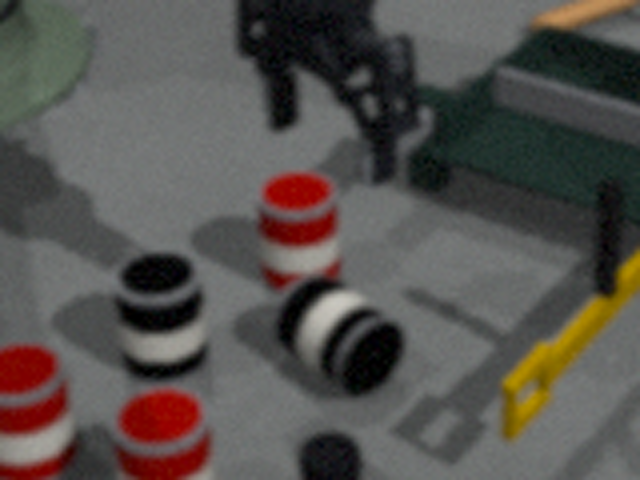

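The tin lies on the bench as intended at crop (345,335), with its bottom towards +x. Now I turn back 90° and tilt the tool forward to grip it across its diameter.

```bash
python3 -m creep '[[[-1,0,0,-0.03,0,0,8.5],[-1,0,0,-0.02,0,0,8.5],[-1,0,0,0,0,0,8.5],[-1,0,0,0,0,0,8.5],[-1,0,0,0,0,0,8.5],[-1,0,0,0,0,0,8.5],[-1,0,0,0,0,0,8.5],[-1,0,0,0,0,0,8.5],[-1,0,0,0,0,0,8.5],[-1,0,0,0,0,0,8.5]]]' >/dev/null
python3 -m creep '[[[-1,0,0,0,0,0,5],[-1,0,0,0,0,8.3,0],[-1,0,0,0,0,8.3,0],[-1,0,0,0,0,8.3,0],[-1,0,0,0,0,8.3,0],[-1,0,0,0,0,8.3,0],[-1,0,0,0,0,8.3,0],[-1,0,0,0,0,0,0],[-1,0,0,0,0,0,0]]]'
cat > tilt.py <<'E'
from h import *
from scipy.spatial.transform import Rotation as Ro
np.set_printoptions(precision=4,suppress=True)
s=observe(); Rm=Ro.from_euler('xyz',s['tool_rot']).as_matrix(); print('pos',np.array(s['position']),'d',Rm[:,2],'x',Rm[:,0],'q',np.array(s['qpos']))
p=grab_frame('top');W=cloud(p);z=W[...,2]
m=(abs(W[...,0]-.543)<.06)&(abs(W[...,1]+.12)<.055)&(z>.03)&(z<.075)
P=W[m]; print(m.sum(),P[:,2].max(),cv2.minAreaRect(P[:,:2].astype(np.float32)))
G=np.array([.5435,-.1195,.031])-.006*np.array([.978,-.208,0])
for off in (-.09,.024): print(off,Rm.T@(G+off*Rm[:,2]-np.array(s['position'])))
E
python3 tilt.py
```

```text
clock: 22.35
position: [0.5487, -0.1354, 0.2405]
tool_rot: [3.12, -0.584, -0.204]
force: [0.1, 0.2, 0.0]
grip_width: 0.0853
finger_force: 0.0
pos [ 0.5487 -0.1354  0.2405] d [ 0.5357 -0.1328 -0.8339] x [ 0.8168 -0.1692  0.5516] q [ 0.2219  0.2155 -0.1544  2.2329  0.8153  0.1682 -2.4725]
124 0.06257659258353508 ((0.5452054142951965, -0.11491937935352325), (0.02658107876777649, 0.08625320345163345), 52.87266159057617)
-0.09 [-0.1275 -0.0181  0.0765]
0.024 [-0.1275 -0.0181  0.1905]
```

```bash
python3 -m creep '[[[-1,0,0,0,0,-4,0],[-1,-0.04,-0.006,0.02,0,0,0],[-1,-0.04,-0.006,0.02,0,0,0],[-1,-0.04,-0.006,0.02,0,0,0],[-1,0,0,0,0,0,0],[-1,0,0,0,0,0,0]]]'
python3 tilt.py
```

```text
clock: 23.0
position: [0.4988, -0.1151, 0.1846]
tool_rot: [3.12, -0.466, -0.201]
force: [0.2, -0.4, 0.4]
grip_width: 0.0854
finger_force: 0.0
pos [ 0.4988 -0.1151  0.1846] d [ 0.4358 -0.1113 -0.8931] x [ 0.8754 -0.1782  0.4494] q [ 0.1507  0.2577 -0.1119  2.3161  0.8246  0.1615 -2.5182]
651 0.06407362438839653 ((0.542881429195404, -0.11708292365074158), (0.05642557516694069, 0.07137778401374817), 78.03850555419922)
-0.09 [-0.0345 -0.008   0.0644]
0.024 [-0.0345 -0.008   0.1784]
```

```bash
sed -i 's/\.5435,-\.1195,\.031/.543,-.118,.031/' tilt.py
python3 -m creep '[[[-1,0,0,0,0,-6,0],[-1,0,0,0,0,-6,0],[-1,0,0,0,0,0,0],[-1,0,0,0,0,0,0]]]'
python3 tilt.py
```

```text
clock: 23.45
position: [0.5, -0.1208, 0.1837]
tool_rot: [3.109, -0.315, -0.21]
force: [-0.2, -0.4, 0.0]
grip_width: 0.0852
finger_force: 0.0
pos [ 0.5    -0.1208  0.1837] d [ 0.2965 -0.0963 -0.9502] x [ 0.9299 -0.1978  0.3102] q [ 0.4162  0.3091 -0.4086  2.1784  0.5228  0.4187 -2.1944]
443 0.0637023515709243 ((0.5441162586212158, -0.11776420474052429), (0.05638715624809265, 0.06718868762254715), 78.6480484008789)
-0.09 [-0.0137 -0.0167  0.0657]
0.024 [-0.0137 -0.0167  0.1797]
```

```bash
python3 -m creep '[[[-1,-0.013,-0.014,0.02,1.9,0,0],[-1,0,0,0.045,0,0,0],[-1,0,0,0,0,0,0],[-1,0,0,0,0,0,0]]]'
python3 tilt.py
```

```text
clock: 23.9
position: [0.5092, -0.107, 0.1173]
tool_rot: [3.141, -0.311, -0.204]
force: [-0.5, 0.4, 0.3]
grip_width: 0.0853
finger_force: 0.0
pos [ 0.5092 -0.107   0.1173] d [ 0.2997 -0.0625 -0.952 ] x [ 0.9323 -0.1927  0.3061] q [ 0.2754  0.4355 -0.2602  2.2196  0.6924  0.2436 -2.3728]
446 0.06412004792286782 ((0.5518233776092529, -0.11946547776460648), (0.05688083544373512, 0.05248100683093071), 79.5484619140625)
-0.09 [0.0015 0.0038 0.0012]
0.024 [0.0015 0.0038 0.1152]
```

```bash
python3 -m creep '[[[-1,0.009,0.004,0,0,-6,0],[-1,0,0,0,0,0,0],[-1,0,0,0,0,0,0]]]' >/dev/null
python3 tilt.py
```

```text
pos [ 0.5166 -0.115   0.1202] d [ 0.2253 -0.0522 -0.9729] x [ 0.9517 -0.2021  0.2313] q [ 0.4136  0.4712 -0.4153  2.1269  0.592   0.4068 -2.2468]
190 0.06114404549337405 ((0.5599765181541443, -0.12079425156116486), (0.05656110495328903, 0.035591788589954376), 78.96281433105469)
-0.09 [-0.0008 -0.0029  0.0015]
0.024 [-0.0008 -0.0029  0.1155]
```

```bash
python3 -m creep '[[[-1,-0.001,-0.003,0.03,0,0,0],[-1,0,0,0.04,0,0,0],[-1,0,0,0.03,0,0,0],[-1,0,0,0.014,0,0,0],[-1,0,0,0,0,0,0],[-1,0,0,0,0,0,0]]]' 
python3 tilt.py
```

```text
clock: 24.9
position: [0.5413, -0.1161, 0.0082]
tool_rot: [3.138, -0.231, -0.208]
force: [0.6, -0.7, 1.1]
grip_width: 0.0855
finger_force: 0.0
pos [ 0.5413 -0.1161  0.0082] d [ 0.2231 -0.0507 -0.9735] x [ 0.9524 -0.2014  0.2287] q [ 0.1942  0.6976 -0.1431  2.1131  0.8561  0.1606 -2.5205]
67 0.07467884735544367 ((0.5647814869880676, -0.08952498435974121), (0.019693082198500633, 0.06607362627983093), 34.455169677734375)
-0.09 [ 0.0014  0.0016 -0.1131]
0.024 [0.0014 0.0016 0.0009]
```

```bash
python3 -m creep '[[[1,0,0,0,0,0,0],[1,0,0,0,0,0,0],[1,0,0,0,0,0,0],[1,0,0,0,0,0,0],[1,0,0,0,0,0,0]]]' 60
python3 -m creep '[[[1,0.003,0,-0.03,0,-5,0],[1,0,0,-0.04,0,-8,0],[1,0,0,-0.04,0,-8,0],[1,0,0,0,0,-8,0],[1,0,0,0,0,-8,0],[1,0,0,0,0,-8,0],[1,0,0,0,0,-8,0],[1,0,0,0,0,0,0],[1,0,0,0,0,0,0]]]'
python3 tilt.py
```

```text
clock: 25.45
position: [0.5416, -0.1171, 0.0085]
tool_rot: [3.137, -0.231, -0.208]
force: [-7.3, -0.2, 20.6]
grip_width: 0.0546
finger_force: 58.7
clock: 26.35
position: [0.5352, -0.119, 0.0703]
tool_rot: [3.112, 0.563, -0.235]
force: [-0.2, 1.1, -1.9]
grip_width: 0.0542
finger_force: 64.1
pos [ 0.5352 -0.119   0.0703] d [-0.526   0.0958 -0.8451] x [ 0.8222 -0.1968 -0.534 ] q [ 0.4479  0.9789 -0.5703  1.4069  0.3522  1.449  -1.9832]Traceback (most recent call last):
  File "tilt.py", line 7, in <module>
    P=W[m]; print(m.sum(),P[:,2].max(),cv2.minAreaRect(P[:,:2].astype(np.float32)))
                          ~~~~~~~~~~^^
    return umr_maximum(a, axis, None, out, keepdims, initial, where)
ValueError: zero-size array to reduction operation maximum which has no identity
```

```bash
python3 -m creep '[[[1,-0.037,0,-0.005,0,0,0],[1,-0.037,0,-0.005,0,0,0],[1,0,0,0,0,-7,0],[1,0,0,0,0,-7,0],[1,0,0,0,0,-7,0],[1,0,0,0,0,-7,0],[1,0,0,0,0,-7,0],[1,0,0,0,0,-7,0],[1,0,0,0,0,0,0],[1,0,0,0,0,0,0]]]'
python3 tilt.py 2>/dev/null
python3 - <<'E'
from h import *
save(grab_frame('scene'),'up.png',(180,170,380,320),4)
E
```

```text
clock: 27.4
position: [0.4676, -0.1034, 0.1102]
tool_rot: [3.075, 1.135, -0.268]
force: [0.5, 0.5, -2.3]
grip_width: 0.0545
finger_force: 64.4
pos [ 0.4676 -0.1034  0.1102] d [-0.89    0.1753 -0.4209] x [ 0.4067 -0.1118 -0.9067] q [ 0.2346  1.1309 -0.1995  1.2273  0.037   1.9264 -1.7717]
```

View pics/up.png

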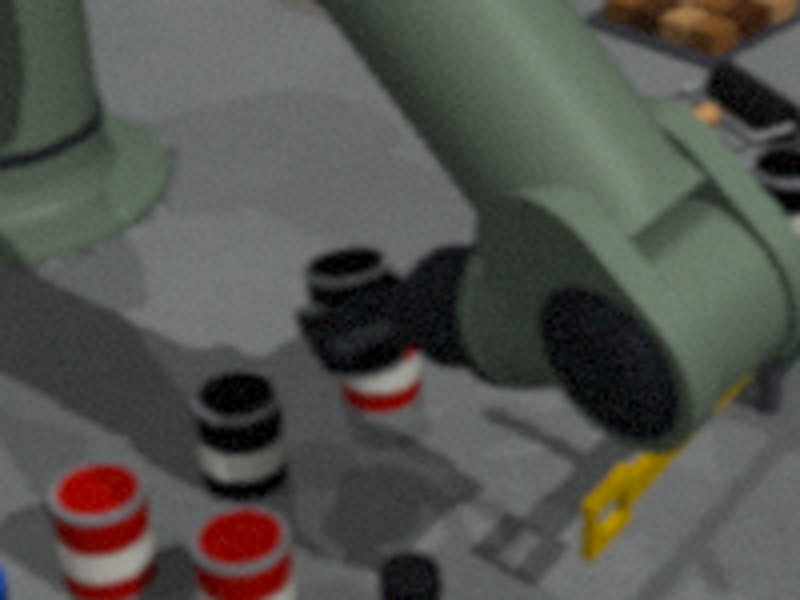

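The tin is nearly upright, with its lid up at crop (345,260). The wrist would hit the bar if I set it down here, so I will raise it, swing to a free spot towards -y (clear of the bottle) and set it down there. First I untilt a little and check that spot.

```bash
python3 -m creep '[[[1,-0.03,0,-0.01,0,7,0],[1,-0.03,0,-0.015,0,7,0],[1,-0.03,0,-0.02,0,7,0],[1,-0.03,0,-0.02,0,7,0],[1,0,0,-0.04,0,0,0],[1,0,0,-0.04,0,0,0],[1,0,0,-0.02,0,0,0],[1,0,0,0,0,0,0]]]'
cat > wz.py <<'E'
from h import *
from scipy.spatial.transform import Rotation as Ro
np.set_printoptions(precision=4,suppress=True)
s=observe(); Rm=Ro.from_euler('xyz',s['tool_rot']).as_matrix(); P=np.array(s['position'])
az=np.arctan2(P[1],P[0]); print('t',s['clock'],P,'az',az,'r',np.hypot(*P[:2]),'d',Rm[:,2],'q',np.array(s['qpos']))
print('up',Rm.T@[0,0,1],'radial',Rm.T@[np.cos(az),np.sin(az),0],'tang(-)',Rm.T@[np.sin(az),-np.cos(az),0])
E
python3 wz.py
python3 - <<'E'
from h import *
p=grab_frame('top');W=cloud(p)
for c in((.30,-.40),(.32,-.36),(.28,-.36),(.33,-.40),(.36,-.50),(.40,-.56)):
    m=(np.hypot(W[...,0]-c[0],W[...,1]-c[1])<.045)&(p['range_z']>0); print(c,m.sum(),np.percentile(W[m][:,2],[5,50,98]).round(4))
E
```

```text
clock: 28.3
position: [0.5123, -0.1073, 0.3269]
tool_rot: [3.108, 0.646, -0.229]
force: [-0.1, -0.6, -3.0]
grip_width: 0.0547
finger_force: 64.6
t 28.3 [ 0.5123 -0.1073  0.3269] az -0.20653956933659776 r 0.5234469938658777 d [-0.5932  0.1043 -0.7983] q [ 0.2426  0.6677 -0.2278  1.2646  0.0473  1.8641 -1.7745]
up [-0.6017  0.0266 -0.7983] radial [ 0.7985 -0.0028 -0.6019] tang(-) [0.0182 0.9996 0.0196]Traceback (most recent call last):
  File "<stdin>", line 4, in <module>
    return _quantile_unchecked(
        a, q, axis, out, overwrite_input, method, keepdims, weights)
    return _ureduce(a,
                    func=_quantile_ureduce_func,
    ...<5 lines>...
                    overwrite_input=overwrite_input,
                    method=method)
    r = func(a, **kwargs)
    result = _quantile(arr,
                       quantiles=q,
    ...<2 lines>...
                       out=out,
                       weights=wgt)
    slices_having_nans = np.isnan(arr[-1, ...])
                                  ~~~^^^^^^^^^
IndexError: index -1 is out of bounds for axis 0 with size 0
```

```bash
python3 -m creep '[[[1,0.001,0.0457,0.001,3.0,-0.13,4.0],[1,0.001,0.0457,0.001,3.0,-0.13,4.0],[1,0.001,0.0457,0.001,3.0,-0.13,4.0],[1,0.001,0.0457,0.001,3.0,-0.13,4.0],[1,0.001,0.0457,0.001,3.0,-0.13,4.0],[1,0.001,0.0457,0.001,3.0,-0.13,4.0],[1,0.001,0.0457,0.001,3.0,-0.13,4.0],[1,0.001,0.0457,0.001,3.0,-0.13,4.0],[1,0.001,0.0457,0.001,3.0,-0.13,4.0],[1,0,0,0,0,0,0]]]' >/dev/null
python3 wz.py
python3 - <<'E'
from h import *
p=grab_frame('top');q=grab_frame('scene')
for p in (p,q):
  W=cloud(p)
  for c in((.30,-.40),(.32,-.36),(.28,-.36),(.33,-.40),(.36,-.50),(.40,-.56)):
    m=(np.hypot(W[...,0]-c[0],W[...,1]-c[1])<.045)&(p['range_z']>0)
    print(c,m.sum(),np.percentile(W[m][:,2],[5,50,98]).round(3) if m.sum() else '')
  for t in tins(p): print(*t)
E
```

```text
t 29.35 [ 0.2927 -0.4522  0.3237] az -0.9963982925684156 r 0.5386833636552749 d [-0.3472  0.4953 -0.7963] q [ 0.8812  0.6948  0.0462  1.2249 -0.0517  1.8719 -1.664 ]
up [-0.6037  0.0373 -0.7963] radial [ 0.7965 -0.0123 -0.6045] tang(-) [0.0324 0.9992 0.0223]
(0.3, -0.4) 1614 [-0.002  0.003  0.37 ]
(0.32, -0.36) 1127 [-0.002  0.002  0.006]
(0.28, -0.36) 1141 [-0.002  0.002  0.006]
(0.33, -0.4) 1438 [-0.002  0.002  0.368]
(0.36, -0.5) 2250 [-0.001  0.341  0.423]
(0.4, -0.56) 1070 [-0.002  0.002  0.007]
red 319 [438.5 258.5  10.1] [ 0.54382177 -0.28054735  0.07      ]
red 335 [342.3 299.9  10.4] [ 0.4540903  -0.05087294  0.07      ]
red 334 [449.7 301.3  10.6] [ 0.44342133 -0.29838751  0.07      ]
black 284 [397.7 302.9   9.7] [ 0.44324727 -0.17822015  0.07      ]
blue 466 [495.2 300.4  12.6] [ 0.44189    -0.40410198  0.07      ]
(0.3, -0.4) 1770 [-0.001  0.653  0.696]
(0.32, -0.36) 1259 [-0.001  0.654  0.693]
(0.28, -0.36) 1340 [-0.002  0.647  0.693]
(0.33, -0.4) 1879 [-0.001  0.655  0.696]
(0.36, -0.5) 5093 [-0.     0.446  0.693]
(0.4, -0.56) 5297 [-0.     0.491  0.653]
red 139 [273.6 247.5   8.6] [ 0.45316735 -0.05041343  0.07      ]
red 213 [203.9 292.7  10.2] [ 0.44349176 -0.29888621  0.07      ]
red 239 [239.5 304.   10.7] [ 0.54291303 -0.28047442  0.07      ]
black 142 [178.  201.5  26.2] [ 0.03700846 -0.03647666  0.07      ]
black 164 [345.5 217.   19.6] [0.51785307 0.2245323  0.07      ]
black 126 [381.5 233.   14.5] [0.66201255 0.19456311 0.07      ]
black 126 [239.  268.5   8.1] [ 0.44327327 -0.17804592  0.07      ]
blue 395 [167.5 317.   13.1] [ 0.44401528 -0.40666865  0.07      ]
```

```bash
python3 -m creep '[[[1,0.0117,-0.001,0.038,0,0,0],[1,0.0117,-0.001,0.038,0,0,0],[1,0.0117,-0.001,0.038,0,0,0],[1,0.0117,-0.001,0.038,0,0,0],[1,0,0,0,0,-7,0],[1,0,0,0,0,-7,0],[1,0,0,0,0,-7,0],[1,0,0,0,0,-7,0],[1,0,0,0,0,0,0],[1,0,0,0,0,0,0]]]'
python3 wz.py
```

```text
clock: 30.45
position: [0.2703, -0.4002, 0.1771]
tool_rot: [3.076, 1.039, -1.053]
force: [-0.2, -0.3, -1.8]
grip_width: 0.0542
finger_force: 64.7
t 30.45 [ 0.2703 -0.4002  0.1771] az -0.9768418830834641 r 0.48294542163813686 d [-0.4828  0.715  -0.5056] q [ 0.8008  0.9972  0.1883  1.2918 -0.1509  1.9108 -1.5596]
up [-0.8621  0.0332 -0.5056] radial [ 0.5052 -0.0195 -0.8628] tang(-) [ 0.0385  0.9993 -0.    ]
```

```bash
python3 -m creep '[[[1,0.0287,-0.001,0.0169,0,-2,0],[1,0.0287,-0.001,0.0169,0,-2,0],[1,0.0287,-0.001,0.0169,0,-2,0],[1,0,0,0,0,-2,0],[1,0,0,0,0,0,0],[1,0,0,0,0,0,0]]]'
python3 wz.py
```

```text
clock: 31.05
position: [0.2677, -0.3984, 0.0783]
tool_rot: [3.059, 1.176, -1.075]
force: [0.3, -0.2, -1.9]
grip_width: 0.0543
finger_force: 64.7
t 31.05 [ 0.2677 -0.3984  0.0783] az -0.9791849161353354 r 0.4799273809173514 d [-0.51    0.7703 -0.3829] q [ 0.8265  1.212   0.1601  1.1972 -0.1617  1.9256 -1.5611]
up [-0.9233  0.0315 -0.3829] radial [ 0.3824 -0.0198 -0.9238] tang(-) [ 0.0367  0.9993 -0.0063]
```

```bash
python3 -m creep '[[[1,0.0277,-0.001,0.0115,0,-1.5,0],[1,0,0,0,0,-1,0],[1,0,0,0,0,0,0]]]'
python3 -m creep '[[[1,0.0055,0,0.0023,0,0,0],[1,0,0,0,0,0,0],[1,0,0,0,0,0,0]]]'
python3 -m creep '[[[1,0.0028,0,0.0011,0,0,0],[1,0,0,0,0,0,0],[1,0,0,0,0,0,0]]]'
```

```text
clock: 31.35
position: [0.2654, -0.3954, 0.0469]
tool_rot: [3.05, 1.218, -1.086]
force: [-0.1, 0.4, -2.5]
grip_width: 0.0546
finger_force: 64.7
clock: 31.65
position: [0.2654, -0.3955, 0.041]
tool_rot: [3.046, 1.217, -1.088]
force: [-0.5, -0.3, -2.7]
grip_width: 0.0544
finger_force: 64.7
clock: 31.95
position: [0.2649, -0.3952, 0.0375]
tool_rot: [3.046, 1.219, -1.089]
force: [-0.1, -0.2, -2.3]
grip_width: 0.0542
finger_force: 64.7
```

```bash
python3 -m creep '[[[1,0.0028,0,0.0011,0,0,0],[1,0,0,0,0,0,0],[1,0,0,0,0,0,0]]]'
python3 -m creep '[[[1,0.0018,0,0.0008,0,0,0],[1,0,0,0,0,0,0],[1,0,0,0,0,0,0]]]'
```

```text
clock: 32.25
position: [0.2652, -0.3956, 0.0366]
tool_rot: [3.047, 1.22, -1.088]
force: [4.6, -6.4, 20.7]
grip_width: 0.0544
finger_force: 66.7
clock: 32.55
position: [0.2652, -0.3958, 0.0363]
tool_rot: [3.047, 1.221, -1.088]
force: [6.9, -10.7, 37.4]
grip_width: 0.0544
finger_force: 67.8
```

```bash
python3 -m creep '[[[1,-0.0015,0,-0.0006,0,0,0],[1,0,0,0,0,0,0],[-0.5,0,0,0,0,0,0],[-0.6,0,0,0,0,0,0],[-0.8,0,0,0,0,0,0],[-1,0,0,0,0,0,0],[-1,0,0,0,0,0,0],[-1,0,0,-0.04,0,0,0],[-1,0,0,-0.04,0,0,0],[-1,0,0,-0.04,0,0,0]]]'
python3 -m creep '[[[-1,-0.03,0,-0.03,0,7,0],[-1,-0.03,0,-0.03,0,7,0],[-1,-0.03,0,-0.03,0,7,0],[-1,-0.03,0,-0.03,0,7,0],[-1,0,0,0,0,8,0],[-1,0,0,0,0,8,0],[-1,0,0,0,0,8,0],[-1,0,0,0,0,8,0],[-1,0,0,0,0,8,0],[-1,0,0,0,0,0,0]]]'
python3 wz.py
python3 - <<'E'
from h import *
p=grab_frame('top')
for t in tins(p)+tins(p,.1,.135,.12): print(*t)
E
```

```text
clock: 33.55
position: [0.3149, -0.4407, 0.0728]
tool_rot: [3.135, 1.045, -1.021]
force: [3.0, 2.7, -4.2]
grip_width: 0.0853
finger_force: 0.0
clock: 34.55
position: [0.3156, -0.4539, 0.2436]
tool_rot: [3.109, -0.154, -1.02]
force: [-0.0, 0.3, -0.1]
grip_width: 0.0851
finger_force: 0.0
t 34.55 [ 0.3156 -0.4539  0.2436] az -0.9631576224141959 r 0.5528364396554186 d [ 0.0528 -0.1478 -0.9876] q [ 0.5516  0.333   0.3403  1.9193 -0.0782  0.7606 -1.6738]
up [ 0.1537  0.032  -0.9876] radial [ 0.9865 -0.0614  0.1515] tang(-) [0.0558 0.9976 0.041 ]
red 316 [438.5 258.5  10.1] [ 0.54393285 -0.28054678  0.07      ]
red 337 [342.1 299.9  10.4] [ 0.45412714 -0.05070749  0.07      ]
red 344 [450.  301.1  10.7] [ 0.44350475 -0.2988735   0.07      ]
black 281 [398.  303.    9.5] [ 0.44303467 -0.17865737  0.07      ]
black 317 [508.3 374.3  10.4] [ 0.27666453 -0.41692852  0.07      ]
blue 463 [494.9 300.5  12.6] [ 0.44177205 -0.40362045  0.07      ]
black 284 [220.2 226.8   9.7] [0.62340239 0.22197785 0.12      ]
```

The tin stands upright on the bench at (0.277,-0.417). Level the tool and pick it up properly.

```bash
python3 go.py .2767 -.417 .14 -1.02
python3 -m creep '[[[-1,0,0,0,2,-8.4,0],[-1,-0.04,0.011,0,0,0,0],[-1,-0.008,0,0.04,0,0,0],[-1,0,0,0.04,0,0,0],[-1,0,0,0,0,0,0],[-1,0,0,0,0,0,0]]]' >/dev/null
python3 go.py .2767 -.417 .031 -1.02
```

```text
t 34.6 pos [ 0.3165 -0.4546  0.244 ] rot [ 3.1088 -0.1506 -1.0193] w 0.0858 F [ 0.3 -0.3  0.7]
tool shift [-0.0679  0.0111  0.0953] turn deg [ 1.87 -8.63 -0.1 ]
t 35.2 pos [ 0.283  -0.4216  0.1637] rot [-3.1408e+00 -2.5000e-03 -1.0225e+00] w 0.0855 F [ 0.3 -0.3  0.7]
tool shift [-0.0076  0.0031  0.1327] turn deg [-0.05 -0.14 -0.14]
```

```bash
python3 -m creep '[[[-1,-0.0075,0.003,0.02,0,0,0],[-1,0,0,0.04,0,0,0],[-1,0,0,0.04,0,0,0],[-1,0,0,0.033,0,0,0],[-1,0,0,0,0,0,0],[1,0,0,0,0,0,0],[1,0,0,0,0,0,0],[1,0,0,0,0,0,0],[1,0,0,0,0,0,0],[1,0,0,0,0,0,0]]]' 40
python3 go.py .2767 -.417 .14 -1.02
```

```text
clock: 36.2
position: [0.2779, -0.4178, 0.0325]
tool_rot: [-3.14, -0.008, -1.022]
force: [-1.4, 0.4, 12.8]
grip_width: 0.055
finger_force: 39.4
t 36.2 pos [ 0.2779 -0.4178  0.0325] rot [-3.1397 -0.0079 -1.0221] w 0.055 F [-1.4  0.4 12.8]
tool shift [-0.0005  0.0003 -0.1075] turn deg [-0.11 -0.45 -0.12]
```

```bash
python3 -m creep '[[[1,0,0,-0.04,0,0,0],[1,0,0,-0.05,0,0,-7.8],[1,0,0,-0.05,0,0,-7.8],[1,0,0,0,0,0,-7.8],[1,0,0,0,0,0,-7.8],[1,0,0,0,0,0,-7.8],[1,0,0,0,0,0,-7.8],[1,0,0,0,0,0,-7.8],[1,0,0,0,0,0,-8.4],[1,0,0,0,0,0,0]]]' >/dev/null
python3 -m creep '[[[1,0.0223,-0.0407,0,0,0,0],[1,0.0223,-0.0407,0,0,0,0],[1,0.0223,-0.0407,0,0,0,0],[1,0.0223,-0.0407,0,0,0,0],[1,0.0223,-0.0407,0,0,0,0],[1,0.0223,-0.0407,0,0,0,0],[1,0.0223,-0.0407,0,0,0,0],[1,0.0223,-0.0407,0,0,0,0],[1,0.0223,-0.0407,0,0,0,0],[1,0.0223,-0.0407,0,0,0,0]]]' >/dev/null
python3 -m creep '[[[1,0.0223,-0.0407,0,0,0,0],[1,0.0223,-0.0407,0,0,0,0],[1,0.0223,-0.0407,0,0,0,0],[1,0.0223,-0.0407,0,0,0,0],[1,0,0,0,0,0,0],[1,0,0,0,0,0,0]]]' >/dev/null
python3 go.py .5650 .216 .088 .077
```

```text
t 38.8 pos [0.5436 0.1769 0.1698] rot [ 3.1379 -0.0035  0.0751] w 0.0549 F [-0.2 -1.3 -2.2]
tool shift [ 0.024  -0.0377  0.0817] turn deg [ 0.21 -0.2  -0.11]
```

```bash
python3 -m creep '[[[1,0.012,-0.019,0,0,0,0],[1,0.012,-0.0187,0,0,0,0],[1,0,0,0.03,0,0,0],[1,0,0,0,0,0,0],[1,0,0,0,0,0,0]]]' >/dev/null
python3 go.py .5650 .216 .088 .077
```

```text
t 39.3 pos [0.5645 0.214  0.1398] rot [ 3.1372e+00 -2.2000e-03  7.4600e-02] w 0.0551 F [ 0.2 -0.1 -2.2]
tool shift [ 0.0006 -0.0022  0.0518] turn deg [ 0.25 -0.13 -0.14]
```

```bash
python3 -m creep '[[[1,0,-0.0015,0.02,0,0,0],[1,0,0,0.02,0,0,0],[1,0,0,0.01,0,0,0],[1,0,0,0,0,0,0],[1,0,0,0,0,0,0]]]'
python3 -m creep '[[[1,0,0,0.004,0,0,0],[1,0,0,0,0,0,0],[1,0,0,0,0,0,0]]]'
```

```text
clock: 39.8
position: [0.5653, 0.2166, 0.0904]
tool_rot: [3.139, -0.004, 0.077]
force: [-0.3, -0.3, -2.0]
grip_width: 0.0552
finger_force: 44.8
clock: 40.1
position: [0.5649, 0.2168, 0.0855]
tool_rot: [3.138, -0.003, 0.077]
force: [-0.5, 0.0, -2.2]
grip_width: 0.0551
finger_force: 44.8
```

```bash
python3 -m creep '[[[1,0,0,0.002,0,0,0],[1,0,0,0,0,0,0],[-1,0,0,0,0,0,0],[-1,0,0,0,0,0,0],[-1,0,0,0,0,0,0],[-1,0,0,-0.045,0,0,0],[-1,0,0,-0.045,0,0,0]]]'
python3 -m creep '[[[-1,-0.0169,0.0427,0,0,0,0],[-1,-0.0169,0.0427,0,0,0,0],[-1,-0.0169,0.0427,0,0,0,0],[-1,-0.0169,0.0427,0,0,0,0],[-1,-0.0169,0.0427,0,0,0,0],[-1,-0.0169,0.0427,0,0,0,0],[-1,-0.0169,0.0427,0,0,0,0],[-1,-0.0169,0.0427,0,0,0,0],[-1,-0.0169,0.0427,0,0,0,0],[-1,0,0,0,0,0,0]]]' >/dev/null
python3 - <<'E'
from h import *
p=grab_frame('top')
for t in tins(p)+tins(p,.1,.135,.12): print(*t)
E
python3 go.py .443 -.178 .031 .077
```

```text
clock: 40.8
position: [0.5637, 0.2168, 0.1735]
tool_rot: [3.138, -0.001, 0.078]
force: [0.7, -0.1, 1.0]
grip_width: 0.0852
finger_force: 0.0
red 327 [342.1 300.   10.2] [ 0.45398373 -0.05075667  0.07      ]
black 172 [402.1 317.    9.4] [ 0.41142237 -0.18517264  0.07      ]
black 283 [220.1 226.6   9.7] [0.62350594 0.22209096 0.12      ]
black 293 [222.  253.5   9.7] [0.56188402 0.21734087 0.12      ]
t 41.85 pos [ 0.4416 -0.1806  0.1742] rot [ 3.1376e+00 -3.1000e-03  7.2400e-02] w 0.0858 F [ 0.7  0.5 -0.1]
tool shift [ 0.0012 -0.0031  0.1432] turn deg [ 0.23 -0.18 -0.27]
```

```bash
python3 - <<'E'
from h import *
p=grab_frame('scene')
for t in tins(p): print(*t)
save(p,'k.png',(180,200,340,320),4)
E
```

```text
red 139 [274.  248.    8.2] [ 0.45461301 -0.05109334  0.07      ]
red 214 [204.  292.   10.4] [ 0.44261681 -0.29783409  0.07      ]
red 241 [239.5 304.   10.7] [ 0.54304949 -0.28052036  0.07      ]
black 131 [178.  201.5  26.2] [ 0.0369572  -0.03729917  0.07      ]
black 121 [227.  267.    8.2] [ 0.4132692 -0.19144    0.07     ]
blue 390 [167.5 317.5  13.3] [ 0.44510104 -0.40757839  0.07      ]
```

View pics/k.png

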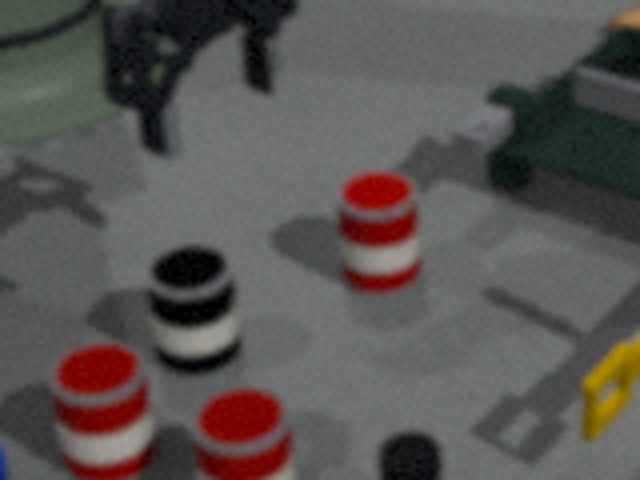

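The crop shows the last black tin, lid at crop (193,268), was knocked to (0.413,-0.191), still upright. Adjust and grasp.

```bash
python3 -m creep '[[[-1,-0.029,0.0088,0.03,0,0,-0.2],[-1,0,0,0.03,0,0,0],[-1,0,0,0,0,0,0],[-1,0,0,0,0,0,0]]]' >/dev/null
python3 go.py .4133 -.1912 .031 .077
python3 - <<'E'
from h import *
for t in tins(grab_frame('scene')): print(*t)
E
```

```text
t 42.3 pos [ 0.4153 -0.1881  0.1144] rot [ 3.1389e+00 -2.8000e-03  8.2700e-02] w 0.0856 F [1.4 0.3 0.4]
tool shift [-0.0025  0.0027  0.0834] turn deg [ 0.15 -0.16  0.32]
red 142 [274.  247.    8.2] [ 0.45311019 -0.04878075  0.07      ]
red 212 [204.  292.5  10.3] [ 0.44323348 -0.29858746  0.07      ]
red 235 [239.5 304.   10.7] [ 0.54325769 -0.28067365  0.07      ]
black 125 [177.5 203.   25.6] [ 0.03960605 -0.04375641  0.07      ]
black 126 [227.  267.    8.2] [ 0.41331182 -0.19136248  0.07      ]
blue 394 [167.1 316.3  13.3] [ 0.4430301  -0.40646706  0.07      ]
```

```bash
python3 -m creep '[[[-1,-0.0025,0.0027,0.04,0,0,0],[-1,0,0,0.043,0,0,0],[-1,0,0,0,0,0,0],[-1,0,0,0,0,0,0],[1,0,0,0,0,0,0],[1,0,0,0,0,0,0],[1,0,0,0,0,0,0],[1,0,0,0,0,0,0],[1,0,0,0,0,0,0]]]' 
python3 -m creep '[[[1,0,0,-0.04,0,0,0],[1,0,0,-0.05,0,0,0],[1,0,0,-0.05,0,0,0],[1,0,0,0,0,0,0]]]' 
python3 go.py .5036 .2125 .088 .077
```

```text
clock: 43.25
position: [0.4137, -0.1925, 0.033]
tool_rot: [3.137, -0.006, 0.081]
force: [-2.2, 2.6, 22.9]
grip_width: 0.0554
finger_force: 37.5
clock: 43.65
position: [0.4145, -0.1929, 0.1775]
tool_rot: [3.134, -0.012, 0.08]
force: [0.6, -0.0, -4.0]
grip_width: 0.0552
finger_force: 45.9
t 43.65 pos [ 0.4145 -0.1929  0.1775] rot [ 3.134  -0.0123  0.0804] w 0.0552 F [ 0.6 -0.  -4. ]
tool shift [ 0.1202 -0.3976  0.088 ] turn deg [ 0.43 -0.71  0.19]
```

```bash
python3 -m creep '[[[1,0.0121,-0.0398,0,0,0,0],[1,0.0121,-0.0398,0,0,0,0],[1,0.0121,-0.0398,0,0,0,0],[1,0.0121,-0.0398,0,0,0,0],[1,0.0121,-0.0398,0,0,0,0],[1,0.0121,-0.0398,0,0,0,0],[1,0.0121,-0.0398,0,0,0,0],[1,0.0121,-0.0398,0,0,0,0],[1,0.0121,-0.0398,0,0,0,0],[1,0.0121,-0.0398,0,0,0,0]]]' >/dev/null
python3 -m creep '[[[1,0,0,0.02,0,0,0],[1,0,0,0.01,0,0,0],[1,0,0,0,0,0,0],[1,0,0,0,0,0,0]]]'
python3 go.py .5036 .2125 .088 .077
```

```text
clock: 45.05
position: [0.5007, 0.2135, 0.1405]
tool_rot: [3.138, -0.003, 0.08]
force: [-0.3, 0.8, -2.3]
grip_width: 0.055
finger_force: 45.8
t 45.05 pos [0.5007 0.2135 0.1405] rot [ 3.1379e+00 -3.0000e-03  7.9600e-02] w 0.055 F [-0.3  0.8 -2.3]
tool shift [0.0027 0.0011 0.0525] turn deg [ 0.21 -0.17  0.15]
```

```bash
python3 -m creep '[[[1,0.002,0.001,0.02,0,0,0],[1,0,0,0.02,0,0,0],[1,0,0,0.012,0,0,0],[1,0,0,0,0,0,0],[1,0,0,0,0,0,0],[1,0,0,0.003,0,0,0],[1,0,0,0,0,0,0]]]'
python3 go.py .503 .2125 .083 .077
```

```text
clock: 45.75
position: [0.5031, 0.2137, 0.0854]
tool_rot: [3.139, -0.004, 0.081]
force: [0.6, -0.4, -3.4]
grip_width: 0.0551
finger_force: 45.8
t 45.75 pos [0.5031 0.2137 0.0854] rot [ 3.1386 -0.0037  0.0808] w 0.0551 F [ 0.6 -0.4 -3.4]
tool shift [-0.0002  0.0011  0.0024] turn deg [ 0.17 -0.21  0.22]
```

```bash
python3 -m creep '[[[1,0,0,0.002,0,0,0],[1,0,0,0,0,0,0],[-1,0,0,0,0,0,0],[-1,0,0,0,0,0,0],[-1,0,0,0,0,0,0],[-1,0,0,-0.045,0,0,0],[-1,0,0,-0.045,0,0,0]]]'
python3 -m creep '[[[-1,-0.0115,0.0433,0,0,0,0],[-1,-0.0115,0.0433,0,0,0,0],[-1,-0.0115,0.0433,0,0,0,0],[-1,-0.0115,0.0433,0,0,0,0],[-1,-0.0115,0.0433,0,0,0,0],[-1,-0.0115,0.0433,0,0,0,0],[-1,0,0,0.03,0,0,0],[-1,0,0,0.03,0,0,0],[-1,0,0,0,0,0,0],[-1,0,0,0,0,0,0]]]' >/dev/null
python3 - <<'E'
from h import *
p=grab_frame('top')
for t in tins(p)+tins(p,.1,.135,.12): print(*t)
E
python3 go.py .4540 -.0508 .031 .077
```

```text
clock: 46.45
position: [0.5017, 0.2136, 0.1734]
tool_rot: [3.138, -0.0, 0.081]
force: [0.6, 0.8, 1.0]
grip_width: 0.0856
finger_force: 0.0
red 320 [438.5 258.5  10.1] [ 0.54385212 -0.28058484  0.07      ]
red 341 [449.8 301.2  10.7] [ 0.44352158 -0.29851437  0.07      ]
blue 466 [495.  300.   12.8] [ 0.44227757 -0.40346695  0.07      ]
black 283 [220.4 227.2   9.6] [0.62271917 0.22176103 0.12      ]
black 299 [222.3 253.6   9.9] [0.56174005 0.21693003 0.12      ]
black 307 [223. 280.  10.] [0.50212475 0.21443348 0.12      ]
t 47.5 pos [ 0.4554 -0.0506  0.1146] rot [ 3.1384 -0.0036  0.0814] w 0.0851 F [0.9 0.  0.7]
tool shift [-0.0017 -0.0002  0.0836] turn deg [ 0.18 -0.21  0.25]
```

```bash
python3 -m creep '[[[-1,-0.0015,0,0.04,0,0,0],[-1,0,0,0.043,0,0,0],[-1,0,0,0,0,0,0],[-1,0,0,0,0,0,0],[1,0,0,0,0,0,0],[1,0,0,0,0,0,0],[1,0,0,0,0,0,0],[1,0,0,0,0,0,0],[1,0,0,0,0,0,0]]]' 
python3 go.py .4540 -.0508 .031 .077
python3 -m creep '[[[1,0,0,-0.04,0,0,0],[1,0,0,-0.05,0,0,0],[1,0,0,-0.05,0,0,0],[1,0.032,-0.0278,0,0,0,0],[1,0.032,-0.0278,0,0,0,0],[1,0.032,-0.0278,0,0,0,0],[1,0.032,-0.0278,0,0,0,0],[1,0.032,-0.0278,0,0,0,0],[1,0.032,-0.0278,0,0,0,0],[1,0,0,0.02,0,0,0]]]' >/dev/null
python3 -m creep '[[[1,0,0,0.01,0,0,0],[1,0,0,0,0,0,0],[1,0,0,0,0,0,0]]]'
python3 go.py .6325 .1306 .083 .077
```

```text
clock: 48.4
position: [0.455, -0.0514, 0.0326]
tool_rot: [3.138, -0.006, 0.081]
force: [-3.5, 0.4, 21.2]
grip_width: 0.0551
finger_force: 37.9
t 48.4 pos [ 0.455  -0.0514  0.0326] rot [ 3.1379 -0.0063  0.0807] w 0.0551 F [-3.5  0.4 21.2]
tool shift [-0.001  -0.0007  0.0016] turn deg [ 0.21 -0.36  0.21]
clock: 49.7
position: [0.6312, 0.1299, 0.1416]
tool_rot: [3.138, -0.003, 0.08]
force: [-0.1, 0.2, -2.9]
grip_width: 0.055
finger_force: 45.1
t 49.7 pos [0.6312 0.1299 0.1416] rot [ 3.138  -0.0033  0.0799] w 0.055 F [-0.1  0.2 -2.9]
tool shift [ 0.0012 -0.0008  0.0586] turn deg [ 0.2  -0.19  0.17]
```

```bash
python3 -m creep '[[[1,0.001,-0.001,0.02,0,0,0],[1,0,0,0.02,0,0,0],[1,0,0,0.012,0,0,0],[1,0,0,0.003,0,0,0],[1,0,0,0,0,0,0],[1,0,0,0.002,0,0,0],[1,0,0,0,0,0,0]]]'
python3 -m creep '[[[-0.75,0,0,0,0,0,0],[-0.75,0,0,0,0,0,0],[-0.75,0,0,0,0,0,0],[-0.75,0,0,-0.045,0,0,0],[-0.75,0,0,-0.045,0,0,0]]]'
python3 -m creep '[[[-1,-0.012,0.0403,0,0,0,0],[-1,-0.012,0.0403,0,0,0,0],[-1,-0.012,0.0403,0,0,0,0],[-1,-0.012,0.0403,0,0,0,0],[-1,-0.012,0.0403,0,0,0,0],[-1,-0.012,0.0403,0,0,0,0],[-1,-0.012,0.0403,0,0,0,0],[-1,-0.012,0.0403,0,0,0,0],[-1,-0.012,0.0403,0,0,0,0],[-1,-0.012,0.0403,0,0,0,0]]]' >/dev/null
python3 -m creep '[[[-1,0,0,0.03,0,0,0],[-1,0,0,0.03,0,0,0],[-1,0,0,0,0,0,0],[-1,0,0,0,0,0,0]]]' >/dev/null
python3 - <<'E'
from h import *
p=grab_frame('top')
for t in tins(p)+tins(p,.1,.135,.12): print(*t)
E
python3 go.py .5438 -.2806 .031 .077
```

```text
clock: 50.4
position: [0.6327, 0.1318, 0.0843]
tool_rot: [3.139, -0.004, 0.081]
force: [-1.1, -0.4, -2.4]
grip_width: 0.0547
finger_force: 45.1
clock: 50.9
position: [0.6314, 0.1319, 0.174]
tool_rot: [3.138, -0.001, 0.081]
force: [1.8, -0.8, 1.0]
grip_width: 0.0742
finger_force: 0.0
red 168 [439. 260.  10.] [ 0.53739229 -0.28117226  0.07      ]
red 183 [448.  298.5   9.7] [ 0.45057559 -0.29433165  0.07      ]
red 320 [259.8 222.2  10.2] [0.63180088 0.13211406 0.12      ]
black 282 [220.1 226.6   9.7] [0.62354269 0.22208213 0.12      ]
black 291 [222.3 253.6   9.9] [0.56175187 0.21699827 0.12      ]
black 307 [223. 280.  10.] [0.50218097 0.21441354 0.12      ]
t 52.35 pos [ 0.5459 -0.2795  0.1159] rot [ 3.1378 -0.0041  0.0813] w 0.0854 F [ 0.5  0.7 -0.6]
tool shift [-0.0026  0.0006  0.0849] turn deg [ 0.22 -0.23  0.25]
```

```bash
python3 -m creep '[[[-1,-0.0025,0,0.04,0,0,0],[-1,0,0,0.043,0,0,0],[-1,0,0,0,0,0,0],[-1,0,0,0,0,0,0],[1,0,0,0,0,0,0],[1,0,0,0,0,0,0],[1,0,0,0,0,0,0],[1,0,0,0,0,0,0],[1,0,0,0,0,0,0]]]' 
python3 -m creep '[[[1,0,0,-0.04,0,0,0],[1,0,0,-0.05,0,0,0],[1,0,0,-0.05,0,0,0],[1,0,0,0,0,0,0]]]' >/dev/null
python3 -m creep '[[[1,0.006,-0.0404,0,0,0,0],[1,0.006,-0.0404,0,0,0,0],[1,0.006,-0.0404,0,0,0,0],[1,0.006,-0.0404,0,0,0,0],[1,0.006,-0.0404,0,0,0,0],[1,0.006,-0.0404,0,0,0,0],[1,0.006,-0.0404,0,0,0,0],[1,0.006,-0.0404,0,0,0,0],[1,0.006,-0.0404,0,0,0,0],[1,0.006,-0.0404,0,0,0,0]]]' >/dev/null
python3 -m creep '[[[1,0,0,0.02,0,0,0],[1,0,0,0.01,0,0,0],[1,0,0,0,0,0,0],[1,0,0,0,0,0,0]]]'
python3 go.py .5728 .1268 .083 .077
```

```text
clock: 53.25
position: [0.5442, -0.2804, 0.0339]
tool_rot: [3.137, -0.006, 0.081]
force: [-2.0, 1.1, 14.8]
grip_width: 0.055
finger_force: 39.4
clock: 55.05
position: [0.57, 0.1268, 0.1409]
tool_rot: [3.138, -0.003, 0.079]
force: [-0.2, -0.1, -1.9]
grip_width: 0.0552
finger_force: 44.6
t 55.05 pos [0.57   0.1268 0.1409] rot [ 3.1379e+00 -3.0000e-03  7.9400e-02] w 0.0552 F [-0.2 -0.1 -1.9]
tool shift [ 0.0026 -0.      0.0579] turn deg [ 0.21 -0.17  0.13]
```

```bash
python3 -m creep '[[[1,0.002,0,0.02,0,0,0],[1,0,0,0.02,0,0,0],[1,0,0,0.012,0,0,0],[1,0,0,0.003,0,0,0],[1,0,0,0,0,0,0],[1,0,0,0.001,0,0,0],[1,0,0,0,0,0,0]]]'
python3 -m creep '[[[-0.75,0,0,0,0,0,0],[-0.75,0,0,0,0,0,0],[-0.75,0,0,0,0,0,0],[-0.75,0,0,-0.045,0,0,0],[-0.75,0,0,-0.045,0,0,0]]]'
python3 -m creep '[[[-1,-0.0161,0.0414,0,0,0,0],[-1,-0.0161,0.0414,0,0,0,0],[-1,-0.0161,0.0414,0,0,0,0],[-1,-0.0161,0.0414,0,0,0,0],[-1,-0.0161,0.0414,0,0,0,0],[-1,-0.0161,0.0414,0,0,0,0],[-1,-0.0161,0.0414,0,0,0,0],[-1,-0.0161,0.0414,0,0,0,0],[-1,-0.0161,0.0414,0,0,0,0],[-1,-0.0161,0.0414,0,0,0,0]]]' >/dev/null
python3 -m creep '[[[-1,0,0,0.03,0,0,0],[-1,0,0,0.03,0,0,0],[-1,0,0,0,0,0,0],[-1,0,0,0,0,0,0]]]' >/dev/null
python3 - <<'E'
from h import *
p=grab_frame('top')
for t in tins(p)+tins(p,.1,.135,.12): print(*t)
E
python3 go.py .4435 -.2985 .031 .077
```

```text
clock: 55.75
position: [0.5724, 0.128, 0.0852]
tool_rot: [3.139, -0.004, 0.081]
force: [0.1, -0.9, -2.0]
grip_width: 0.0552
finger_force: 44.6
clock: 56.25
position: [0.5709, 0.1281, 0.1749]
tool_rot: [3.138, -0.001, 0.081]
force: [0.8, 0.6, 1.2]
grip_width: 0.0745
finger_force: 0.0
red 330 [259.9 222.2  10.4] [0.63158522 0.1320449  0.12      ]
red 339 [261.8 248.3  10.5] [0.57136689 0.12804635 0.12      ]
black 281 [220.4 227.3   9.6] [0.62272044 0.22177191 0.12      ]
black 297 [221.9 253.4   9.9] [0.56208574 0.21747389 0.12      ]
black 310 [223. 280.  10.] [0.50216691 0.21441827 0.12      ]
t 57.7 pos [ 0.4455 -0.2977  0.1165] rot [ 3.1379 -0.0038  0.0813] w 0.0853 F [0.9 0.5 0.5]
tool shift [-0.0024  0.0003  0.0855] turn deg [ 0.21 -0.22  0.25]
```

```bash
python3 -m creep '[[[-1,-0.0023,0,0.04,0,0,0],[-1,0,0,0.044,0,0,0],[-1,0,0,0,0,0,0],[-1,0,0,0,0,0,0],[1,0,0,0,0,0,0],[1,0,0,0,0,0,0],[1,0,0,0,0,0,0],[1,0,0,0,0,0,0],[1,0,0,0,0,0,0]]]' 
python3 -m creep '[[[1,0,0,-0.04,0,0,0],[1,0,0,-0.05,0,0,0],[1,0,0,-0.05,0,0,0],[1,0,0,0,0,0,0]]]' >/dev/null
python3 -m creep '[[[1,0.0101,-0.0415,0,0,0,0],[1,0.0101,-0.0415,0,0,0,0],[1,0.0101,-0.0415,0,0,0,0],[1,0.0101,-0.0415,0,0,0,0],[1,0.0101,-0.0415,0,0,0,0],[1,0.0101,-0.0415,0,0,0,0],[1,0.0101,-0.0415,0,0,0,0],[1,0.0101,-0.0415,0,0,0,0],[1,0.0101,-0.0415,0,0,0,0],[1,0.0101,-0.0415,0,0,0,0]]]' >/dev/null
python3 -m creep '[[[1,0,0,0.02,0,0,0],[1,0,0,0.01,0,0,0],[1,0,0,0,0,0,0],[1,0,0,0,0,0,0]]]'
python3 go.py .5122 .1225 .083 .077
```

```text
clock: 58.6
position: [0.4439, -0.2988, 0.0335]
tool_rot: [3.137, -0.006, 0.081]
force: [-2.8, 2.1, 17.0]
grip_width: 0.0552
finger_force: 38.7
clock: 60.4
position: [0.5097, 0.123, 0.1407]
tool_rot: [3.138, -0.003, 0.079]
force: [0.6, 0.3, -2.8]
grip_width: 0.0553
finger_force: 45.0
t 60.4 pos [0.5097 0.123  0.1407] rot [ 3.138e+00 -2.900e-03  7.940e-02] w 0.0553 F [ 0.6  0.3 -2.8]
tool shift [0.0023 0.0005 0.0577] turn deg [ 0.21 -0.17  0.14]
```

```bash
python3 -m creep '[[[1,0.002,0,0.02,0,0,0],[1,0,0,0.02,0,0,0],[1,0,0,0.012,0,0,0],[1,0,0,0.003,0,0,0],[1,0,0,0,0,0,0],[1,0,0,0.001,0,0,0],[1,0,0,0,0,0,0]]]'
python3 -m creep '[[[-0.75,0,0,0,0,0,0],[-0.75,0,0,0,0,0,0],[-0.75,0,0,0,0,0,0],[-0.75,0,0,-0.045,0,0,0],[-0.75,0,0,-0.05,0,0,0],[-1,0,0,-0.03,0,0,0]]]'
python3 -m creep '[[[-1,0,0,0,0,0,-8.5],[-1,0,0,0,0,0,-8.5],[-1,0,0,0,0,0,-8.5],[-1,0,0,0,0,0,-8.5],[-1,0,0,0,0,0,-8.5],[-1,0,0,0,0,0,-8.5],[-1,0,0,0,0,0,-8.5],[-1,0,0,0,0,0,-8.5],[-1,0,0,0,0,0,-8.5],[-1,0,0,0,0,0,-8.5]]]' >/dev/null
python3 -m creep '[[[-1,0,0,0,0,0,-4.4],[-1,-0.0336,0.0344,0,0,0,0],[-1,-0.0336,0.0344,0,0,0,0],[-1,-0.0336,0.0344,0,0,0,0],[-1,-0.0336,0.0344,0,0,0,0],[-1,-0.0336,0.0344,0,0,0,0],[-1,0,0,0,0,0,0],[-1,0,0,0,0,0,0]]]' >/dev/null
python3 - <<'E'
from h import *
p=grab_frame('top')
for t in tins(p)+tins(p,.1,.135,.12): print(*t)
E
python3 go.py .695 -.0333 .13 1.634
```

```text
clock: 61.1
position: [0.5122, 0.124, 0.0849]
tool_rot: [3.139, -0.004, 0.081]
force: [-0.0, 0.3, -1.3]
grip_width: 0.0549
finger_force: 45.0
clock: 61.7
position: [0.512, 0.1247, 0.2126]
tool_rot: [3.139, -0.006, 0.081]
force: [0.1, 0.5, -0.2]
grip_width: 0.085
finger_force: 0.0
black 121 [322.  476.   18.2] [0.07967845 0.00783816 0.07      ]
blue 331 [495.1 299.9  12.3] [ 0.44571167 -0.40400884  0.07      ]
red 324 [259.9 222.2  10.3] [0.6319229  0.13199794 0.12      ]
red 337 [261.8 248.3  10.5] [0.57131949 0.1280749  0.12      ]
red 342 [263.7 274.9  10.5] [0.51105683 0.12434675 0.12      ]
black 284 [220.5 227.2   9.8] [0.62273628 0.221599   0.12      ]
black 296 [222.3 253.6   9.9] [0.5618686 0.2169444 0.12     ]
black 305 [223. 280.  10.] [0.50209152 0.214566   0.12      ]
t 63.55 pos [ 0.6945 -0.0307  0.21  ] rot [3.1392e+00 2.7000e-03 1.6414e+00] w 0.0851 F [-0.2  0.2  0.1]
tool shift [-0.0025  0.0002  0.08  ] turn deg [0.14 0.15 0.43]
```

All six tins are in place. Now grip the bar's handle.

```bash
python3 -m creep '[[[-1,-0.0025,0,0.03,0,0,0.4],[-1,0,0,0.03,0,0,0],[-1,0,0,0.02,0,0,0],[-1,0,0,0,0,0,0],[1,0,0,0,0,0,0],[1,0,0,0,0,0,0],[1,0,0,0,0,0,0],[1,0,0,0,0,0,0],[1,0,0,0,0,0,0],[1,0,0,0,0,0,0]]]' 25
python3 go.py .695 -.0333 .13 1.634
```

```text
clock: 64.55
position: [0.6955, -0.0338, 0.131]
tool_rot: [3.138, 0.003, 1.634]
force: [-0.7, -0.3, 6.5]
grip_width: 0.0149
finger_force: 24.7
t 64.55 pos [ 0.6955 -0.0338  0.131 ] rot [3.1377 0.0032 1.6341] w 0.0149 F [-0.7 -0.3  6.5]
tool shift [ 0.0006 -0.0005  0.001 ] turn deg [0.22 0.19 0.01]
```

```bash
python3 -m creep '[[[1,0.0013,-0.0181,0,0,0,8],[1,0.0013,-0.0181,0,0,0,8],[1,0.0013,-0.0181,0,0,0,8],[1,0.0013,-0.0181,0,0,0,8],[1,0,0,0,0,0,0],[1,0,0,0,0,0,0]]]'
python3 -m creep '[[[1,0.0013,-0.0181,0,0,0,8],[1,0.0013,-0.0181,0,0,0,8],[1,0.0013,-0.0181,0,0,0,8],[1,0.0013,-0.0181,0,0,0,8],[1,0,0,0,0,0,0],[1,0,0,0,0,0,0]]]'
python3 wz.py
```

```text
clock: 65.15
position: [0.6254, -0.0181, 0.1309]
tool_rot: [3.136, 0.001, 1.077]
force: [-1.5, -0.6, 9.6]
grip_width: 0.0151
finger_force: 26.0
clock: 65.75
position: [0.5744, 0.0323, 0.1309]
tool_rot: [3.137, -0.002, 0.519]
force: [-4.2, -2.0, 17.9]
grip_width: 0.0154
finger_force: 26.8
t 65.75 [0.5744 0.0323 0.1309] az 0.056233016041630446 r 0.5752857862442343 d [ 0.0043 -0.0033 -1.    ] q [-0.0032  0.5734 -0.2219  1.8172  0.1788  0.7667 -1.3716]
up [ 0.0021  0.005  -1.    ] radial [0.895  0.4461 0.0041] tang(-) [-0.4461  0.895   0.0035]
```

```bash
python3 -m creep '[[[1,0.0013,-0.0181,0,0,0,8],[1,0.0013,-0.0181,0,0,0,8],[1,0.0013,-0.0181,0,0,0,7],[1,0,0,0,0,0,0],[1,0,0,0,0,0,0]]]'
python3 -m creep '[[[1,0,-0.002,0,0,0,1],[1,0,0,0,0,0,0],[1,0,0,0,0,0,0]]]'
python3 wz.py
```

```text
clock: 66.25
position: [0.5583, 0.0843, 0.1307]
tool_rot: [3.138, -0.004, 0.117]
force: [-5.5, 1.1, 21.3]
grip_width: 0.0156
finger_force: 27.2
clock: 66.55
position: [0.5582, 0.0859, 0.1307]
tool_rot: [3.139, -0.004, 0.1]
force: [-5.2, 0.4, 20.0]
grip_width: 0.0149
finger_force: 27.2
t 66.55 [0.5582 0.0859 0.1307] az 0.15272289717786006 r 0.5647364655379301 d [ 0.0046 -0.0024 -1.    ] q [-0.1771  0.5542 -0.1144  1.8496  0.0946  0.7391 -1.8155]
up [ 0.0043  0.0028 -1.    ] radial [ 0.9986 -0.0532  0.0042] tang(-) [0.0531 0.9986 0.0031]
```

```bash
python3 -m creep '[[[1,0,-0.002,0,0,0,0.7],[1,0,0,0,0,0,0],[1,0,0,0,0,0,0]]]'
python3 -m creep '[[[1,0,-0.002,0,0,0,0],[1,0,0,0,0,0,0],[1,0,0,0,0,0,0]]]'
python3 -m creep '[[[1,0,0.001,0,0,0,0],[-1,0,0,0,0,0,0],[-1,0,0,0,0,0,0],[-1,0,0,0,0,0,0],[-1,0,0,-0.05,0,0,0],[-1,0,0,-0.05,0,0,0],[-1,0,0,-0.03,0,0,0]]]'
python3 wz.py
```

```text
clock: 66.85
position: [0.5581, 0.0867, 0.1307]
tool_rot: [3.138, -0.004, 0.086]
force: [-4.1, -5.3, 20.6]
grip_width: 0.0151
finger_force: 27.3
clock: 67.15
position: [0.5581, 0.0868, 0.1306]
tool_rot: [3.136, -0.004, 0.085]
force: [-3.5, -14.5, 21.5]
grip_width: 0.0154
finger_force: 27.6
clock: 67.85
position: [0.5575, 0.0892, 0.2629]
tool_rot: [3.139, -0.006, 0.087]
force: [0.3, 0.3, -0.3]
grip_width: 0.0853
finger_force: 0.0
t 67.85 [0.5575 0.0892 0.2629] az 0.15868166413078208 r 0.5645599722681143 d [ 0.006  -0.0021 -1.    ] q [-0.176   0.3909 -0.1209  1.7266  0.0583  1.0223 -1.8021]
up [ 0.0058  0.0026 -1.    ] radial [ 0.9974 -0.0719  0.0056] tang(-) [0.0719 0.9974 0.0031]
```

The bar is hard against its stop. Now measure the pin.

```bash
python3 - <<'E'
from h import *
np.set_printoptions(precision=4,suppress=True)
a=[]
for n,box in (('top',(465,225,535,285)),('scene',(165,320,235,380))):
    p=grab_frame(n); W=cloud(p); z=W[...,2]
    near=(np.hypot(W[...,0]-.555,W[...,1]+.41)<.08)
    hd=near&(z>.078)&(z<.1); bl=near&(z>.043)&(z<.056)
    print(n,'head',hd.sum(),W[hd].mean(0),'block',bl.sum(),W[bl].mean(0),cv2.minAreaRect(W[bl][:,:2].astype(np.float32)))
    im=p['image'].astype(int)
    hsv=cv2.cvtColor(p['image'],cv2.COLOR_RGB2HSV)
    for th in ('pin_head','ring_end','block_top'):
        for d in tip_of(p,th)[:2]:
            u,v=d['position']; zz={'pin_head':.074,'ring_end':.0815,'block_top':.05}[th]
            print(' ',th,round(d['confidence'],2),np.array([u,v]),world(p,u,v,zz))
    a.append(cv2.resize(p['image'][box[1]:box[3],box[0]:box[2],::-1],(395,int(395*(box[3]-box[1])/(box[2]-box[0]))),interpolation=cv2.INTER_CUBIC))
    if n=='top':
        m=near&(z>.06)&(z<.1)
        for q in W[m][::8]: pass
p=grab_frame('top')
print(tins(p,.1,.135,.12))
b=p['image'][185:320,195:310,::-1]
cv2.imwrite('pics/pin.png',np.hstack(a))
E
```

```text
top head 44 [ 0.5595 -0.4064  0.0858] block 338 [ 0.56   -0.4037  0.0514] ((0.5610386729240417, -0.4077622890472412), (0.05163944140076637, 0.053079716861248016), 68.95350646972656)
  pin_head 0.65 [490.7 249.2] [ 0.5615 -0.4042  0.074 ]
  ring_end 0.45 [513.4 262.8] [ 0.5267 -0.451   0.0815]
  block_top 0.81 [491.5 248.8] [ 0.5665 -0.4153  0.05  ]
scene head 44 [ 0.5614 -0.4113  0.084 ] block 376 [ 0.565  -0.4127  0.0495] ((0.5602120161056519, -0.40965956449508667), (0.05159543827176094, 0.05372092127799988), 70.21841430664062)
  pin_head 0.82 [202.8 338.2] [ 0.5608 -0.4095  0.074 ]
  ring_end 0.69 [176.4 347. ] [ 0.5424 -0.4624  0.0815]
  ring_end 0.57 [355.2 213.1] [0.5452 0.2323 0.0815]
  block_top 0.86 [205.9 347.7] [ 0.5665 -0.4101  0.05  ]
[('black', np.int32(252), array([222.9, 280.3,   9.8]), array([0.5014, 0.2163, 0.12  ]))]
```

View pics/pin.png

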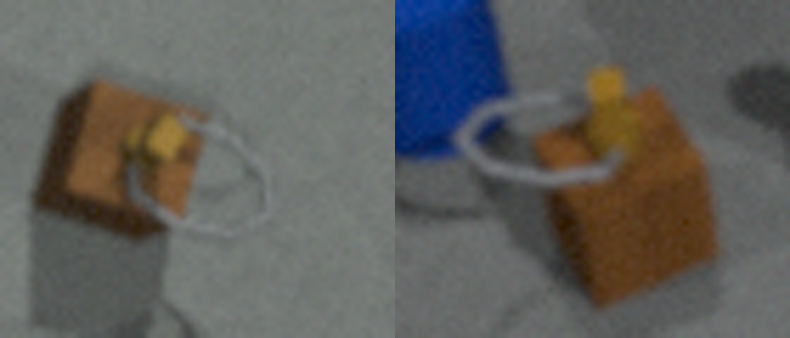

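```bash
python3 - <<'E'
from h import *
from scipy.optimize import least_squares
np.set_printoptions(precision=4,suppress=True)
H=np.array([.5607,-.4087])
for n in ('top','scene'):
    ps=[grab_frame(n) for _ in range(3)]
    p=ps[0]; u=world(p,494.6,249.5,.085) if n=='top' else world(p,165+608*70/395-70,320+72*70/395,.085); print(n,'headtop',u)
    Q=[]
    for p in ps:
        W=cloud(p); d=np.hypot(W[...,0]-H[0],W[...,1]-H[1]); m=(d<.075)&(d>.014)&(W[...,2]>.06)&(W[...,2]<.09)
        Q.append(W[m])
    Q=np.vstack(Q); print(len(Q),Q.mean(0))
    def res(a):
        # ring: circle centre at 34.3 mm from hinge(level 32ish), radius 21.7, tilted 15deg
        r=np.array([np.cos(a[2]),np.sin(a[2])]); c=a[:2]+r*.0343*np.cos(.262); e=(Q[:,:2]-c)
        al=e@r/np.cos(.262); ac=e@[-r[1],r[0]]
        return np.hypot(al,ac)-.0217
    for g in (-1.6,-2.0,-2.4):
        f=least_squares(lambda a:np.r_[res(a),3*(a[:2]-H)*len(Q)**.5*.3],[*H,g],loss='soft_l1',f_scale=.003); print(f.x,f.cost,np.std(res(f.x)))
E
```

```text
top headtop [ 0.5587 -0.4091  0.085 ]
338 [ 0.5402 -0.4327  0.0693]
[ 0.5609 -0.4027 -2.1647] 0.0017751123217037215 0.0033352434720041
[ 0.5673 -0.4085 -2.4306] 0.0017949581625682784 0.003307656604462874
[ 0.5609 -0.4027 -2.1647] 0.0017751123216677607 0.0033352463240833015
scene headtop [ 0.5583 -0.4054  0.085 ]
366 [ 0.5408 -0.4373  0.0674]
[ 0.5608 -0.4059 -2.1532] 0.0012454391123281005 0.0028106811589652257
[ 0.5608 -0.4059 -2.1532] 0.0012454391123229633 0.0028106828314291084
[ 0.5608 -0.4059 -2.1532] 0.0012454391123240289 0.0028106819534104415
```

The crops show the pin upright in the block, head top at crop (167,138) in the top view, with the ring out towards the lower right. Its direction is about -2.16 rad, so the tool yaw for a grip across the 16 mm faces is 0.98. Go there.

```bash
python3 -m creep '[[[-1,0,0,0,0,0,-8.5],[-1,0,0,0,0,0,-8.5],[-1,0,0,0,0,0,-8.5],[-1,0,0,0,0,0,-8.5],[-1,0,0,0,0,0,-8.5],[-1,0,0,0,0,0,-8.5]]]' >/dev/null
python3 -m creep '[[[-1,-0.0411,0.0279,0,0,0,0],[-1,-0.0411,0.0279,0,0,0,0],[-1,-0.0411,0.0279,0,0,0,0],[-1,-0.0411,0.0279,0,0,0,0],[-1,-0.0411,0.0279,0,0,0,0],[-1,-0.0411,0.0279,0,0,0,0],[-1,-0.0411,0.0279,0,0,0,0],[-1,-0.0411,0.0279,0,0,0,0],[-1,-0.0411,0.0279,0,0,0,0],[-1,-0.0411,0.0279,0,0,0,0]]]' >/dev/null
python3 -m creep '[[[-1,0,0,0.04,0,0,0],[-1,0,0,0.04,0,0,0],[-1,0,0,0.02,0,0,0],[-1,0,0,0,0,0,0],[-1,0,0,0,0,0,0]]]' >/dev/null
python3 go.py .5598 -.4080 .0755 .98
python3 - <<'E'
from h import *
p=grab_frame('top')
for t in tins(p,.1,.135,.12): print(*t)
s=observe(); q=grab_frame('scene'); P=np.array(s['position']); print('tcp px',proj(q,P)); save(q,'near.png',(140,270,260,370),5)
E
```

```text
t 70.7 pos [ 0.5584 -0.4083  0.1618] rot [3.1368e+00 6.0000e-04 9.7630e-01] w 0.0855 F [-0.2 -0.1  1.4]
tool shift [0.0011 0.0006 0.0863] turn deg [ 0.27  0.03 -0.21]
red 329 [259.9 222.2  10.3] [0.63166268 0.13187818 0.12      ]
red 343 [261.8 248.2  10.5] [0.57135863 0.12806841 0.12      ]
red 357 [263.7 274.7  10.7] [0.51118997 0.12427911 0.12      ]
black 278 [220.4 227.3   9.6] [0.62286675 0.22176046 0.12      ]
black 293 [222.3 253.6   9.9] [0.56175404 0.21692631 0.12      ]
black 306 [223.1 280.   10. ] [0.50217975 0.21434439 0.12      ]
tcp px [196.66726143 305.31064234]
```

View pics/near.png

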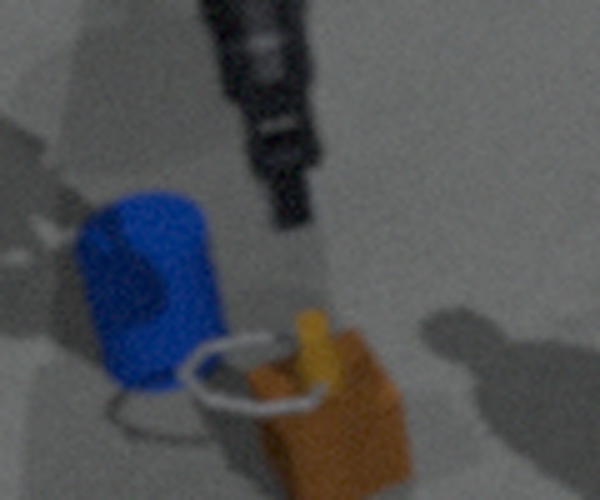

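The fingers are seen edge-on straight above the pin head at crop (313,330), with the ring to the left. Check the sideways alignment numerically.

```bash
python3 - <<'E'
from h import *
np.set_printoptions(precision=4,suppress=True)
q=grab_frame('scene'); im=cv2.cvtColor(q['image'],cv2.COLOR_RGB2HSV).astype(int)
v,u=np.mgrid[:480,:640]
for z in (.074,.085): print(z,proj(q,[.5598,-.4080,z]),proj(q,[.5598+.001*np.cos(.98)*5,-.4080+.005*np.sin(.98),z]))
m=(u>190)&(u<215)&(v>328)&(v<352)&(im[...,0]>17)&(im[...,0]<30)&(im[...,1]>140)
for r in range(330,352): 
    c=u[r][m[r]]; print(r,c.min() if len(c) else '',c.max() if len(c) else '',end='; ')
W=cloud(q); g=m&(W[...,2]>.066)&(W[...,2]<.1); print(g.sum(),W[g].mean(0))
E
```

```text
0.074 [202.9954 337.5765] [205.3921 336.9695]
0.085 [202.3096 333.7452] [204.7219 333.1409]
330  ; 331  ; 332 203 203; 333 200 204; 334 200 204; 335 200 204; 336 200 204; 337 200 205; 338 200 205; 339 200 206; 340 200 207; 341 200 207; 342 199 208; 343 198 207; 344 199 209; 345 199 208; 346 199 208; 347 201 208; 348  ; 349  ; 350  ; 351  ; 63 [ 0.5639 -0.4125  0.0783]
```

```bash
python3 -m creep '[[[-1,0.001,0,0.04,0,0,0],[-1,0,0,0.03,0,0,0],[-1,0,0,0.016,0,0,0],[-1,0,0,0,0,0,0],[-1,0,0,0,0,0,0]]]'
python3 -m creep '[[[0.2,0,0,0,0,0,0],[0.4,0,0,0,0,0,0],[1,0,0,0,0,0,0],[1,0,0,0,0,0,0],[1,0,0,0,0,0,0],[1,0,0,0,0,0,0],[1,0,0,0,0,0,0]]]' 30
python3 wz.py
```

```text
clock: 71.35
position: [0.5596, -0.408, 0.0765]
tool_rot: [3.136, 0.001, 0.976]
force: [0.1, -0.1, 1.3]
grip_width: 0.0852
finger_force: 0.0
clock: 72.05
position: [0.5591, -0.4077, 0.0753]
tool_rot: [3.137, 0.001, 0.976]
force: [-0.2, -0.1, 4.1]
grip_width: 0.015
finger_force: 30.3
t 72.05 [ 0.5591 -0.4077  0.0753] az -0.630075758886243 r 0.6919916310687441 d [ 0.0037 -0.0032 -1.    ] q [ 0.6402  0.8013 -0.1573  1.5143  0.1539  0.8332 -0.1677]
up [-0.0006  0.0049 -1.    ] radial [-0.0356  0.9994  0.0049] tang(-) [-0.9994 -0.0356  0.0005]
```

Pin gripped (15 mm). Before moving, measure the stud hole while it is in clear view.

```bash
python3 -m creep '[[[1,0,0,-0.04,0,0,0],[1,0,0,-0.05,0,0,0],[1,0,0,-0.05,0,0,0],[1,0,0,-0.03,0,0,-7.7],[1,0,0,0,0,0,-7.7],[1,0,0,0,0,0,-7.7],[1,0,0,0,0,0,-7.7],[1,0,0,0,0,0,-7.7],[1,0,0,0,0,0,0]]]'
python3 - <<'E'
from h import *
np.set_printoptions(precision=4,suppress=True)
A=[]
for n in ('top','scene'):
    ims=[grab_frame(n) for _ in range(4)]; p=ims[-1]; im=np.mean([i['image'].astype(float) for i in ims],0); 
    c=proj(p,[.46,.0556,.074]); print(n,'expect',c)
    for d in tip_of(p,'stud_hole')[:2]: print('net',round(d['confidence'],2),np.array(d['position']),world(p,*d['position'],.074))
    x0,y0=int(c[0])-20,int(c[1])-15; cr=im[y0:y0+30,x0:x0+40].mean(2); 
    print(x0,y0);print(cr[4:26,6:34].astype(int) if n=='top' else cr[6:24,6:34].astype(int))
    A.append(cv2.resize(im[y0:y0+30,x0:x0+40,::-1].astype(np.uint8),None,fx=10,fy=10,interpolation=cv2.INTER_CUBIC))
cv2.imwrite('pics/stud.png',np.hstack(A))
E
```

```text
clock: 72.95
position: [0.5581, -0.4072, 0.2446]
tool_rot: [3.139, 0.003, 1.651]
force: [-0.2, -0.3, -1.7]
grip_width: 0.0148
finger_force: 30.0
top expect [295.8934 298.5943]
net 0.71 [295.8 300.1] [0.4566 0.0559 0.074 ]
net 0.18 [125.4 234.4] [0.6227 0.4555 0.074 ]
275 283
[[ 32  47  70  96 106  93  60  55  80  95 100 105 106 104 102 102 102 102
  104 103 103 106 105 105 105 105 106 106]
 [ 31  47  80 102 105  88  59  54  75  93 101 104 105 102 103 104 103 104
  106 106 105 104 105 108 108 108 108 104]
 [ 35  54  89 107 109  92  64  54  75  92  98 102 104 102 104 102 103 103
  104 105 106 106 105 109 113 112 107 105]
 [ 39  60  93 113 110  96  66  55  75  92  98 102 102 104 104 102 102 103
  106 106 106 108 107 109 117 116 113 106]
 [ 44  62  94 114 114  96  70  55  73  90  97 101 103 102 103 101 101 105
  106 107 106 107 106 108 115 114 113 106]
 [ 36  56  93 111 114  99  72  57  73  93  98 103 102 103  99 100 103 106
  108 108 110 107 106 110 107 109 108 104]
 [ 29  50  87 112 113 101  78  64  79  95 102 104 106 105 108 109 110 111
  113 114 111 110 105 104 105 106 107 105]
 [ 33
[... 3244 characters left out ...]
 96  91  81  69  65  61  60  63  65  68  76  85  91  93  95  96  96  92
   91  89  84  81  68  52  52  53  52  52]
 [ 93  82  70  65  62  62  60  60  60  61  64  69  73  81  85  91  92  91
   87  88  84  78  64  55  49  51  53  52]
 [ 83  71  63  60  61  61  62  60  61  61  61  60  62  65  72  78  84  86
   85  82  75  70  61  52  51  53  54  53]
 [ 71  64  62  62  61  61  62  61  59  60  62  60  62  60  63  69  77  83
   78  72  57  51  49  45  53  50  48  47]
 [ 69  61  62  61  60  60  61  62  61  62  59  59  62  60  63  71  74  77
   68  48  39  33  35  40  39  43  39  35]
 [ 69  65  62  64  62  61  61  61  60  60  59  61  58  61  63  68  69  62
   45  31  23  23  26  28  31  29  29  29]]
```

```bash
python3 -m creep '[[[1,0.0469,-0.006,0,0,0,0],[1,0.0469,-0.006,0,0,0,0],[1,0.0469,-0.006,0,0,0,0],[1,0.0469,-0.006,0,0,0,0],[1,0.0469,-0.006,0,0,0,0],[1,0.0469,-0.006,0,0,0,0],[1,0.0469,-0.006,0,0,0,0],[1,0.0469,-0.006,0,0,0,0],[1,0.0469,-0.006,0,0,0,0],[1,0.0469,-0.006,0,0,0,0]]]' >/dev/null
python3 -m creep '[[[1,0,0,0.03,0,0,0],[1,0,0,0.03,0,0,0],[1,0,0,0.015,0,0,0],[1,0,0,0,0,0,0],[1,0,0,0,0,0,0]]]' 
python3 go.py .4610 .056 .165 1.648
cat > shank.py <<'E'
from h import *
np.set_printoptions(precision=4,suppress=True)
s=observe(); P=np.array(s['position']); q=grab_frame('scene'); im=np.mean([grab_frame('scene')['image'].astype(float) for _ in range(4)],0)
hs=cv2.cvtColor(im.astype(np.uint8),cv2.COLOR_RGB2HSV).astype(int)
for dz in (0,-.024,-.03,-.045,-.06,-.067):
    c=proj(q,P+[0,0,dz]); r=int(round(c[1])); w=slice(int(c[0])-12,int(c[0])+13)
    sat=np.where((hs[r,w,0]>14)&(hs[r,w,0]<34),(im[r,w,0]-im[r,w,2]),0).clip(8)-8
    cen=(sat*np.arange(w.start,w.stop)).sum()/max(sat.sum(),1); print(dz,'pred',c,'brass col',round(cen,2),sat.astype(int))
print('holes',world(q,300,231.4,.074),world(q,299.7,231,.074),'proj model hole',proj(q,[.461,.056,.074]))
E
python3 shank.py
```

```text
clock: 74.95
position: [0.4628, 0.0557, 0.1689]
tool_rot: [3.138, 0.003, 1.648]
force: [0.4, 0.5, -0.2]
grip_width: 0.0149
finger_force: 30.0
t 74.95 pos [0.4628 0.0557 0.1689] rot [3.1383e+00 3.1000e-03 1.6481e+00] w 0.0149 F [ 0.4  0.5 -0.2]
tool shift [ 0.0004 -0.0018  0.0039] turn deg [0.19 0.18 0.  ]
0 pred [298.9077 202.397 ] brass col 296.93 [ 0  0  0  0  0  0  0  0  0  2 31 42 28  0  0  0  0  0  0  0  0  0  0  0
  0]
-0.024 pred [299.0812 209.8846] brass col 298.68 [ 0  0  0  0  0  0  0  0  0 10 33 48 50 42 18  0  0  0  0  0  0  0  0  0
  0]
-0.03 pred [299.124  211.7338] brass col 300.0 [0 0 0 0 0 0 0 0 0 0 0 0 0 3 0 0 0 0 0 0 0 0 0 0 0]
-0.045 pred [299.2302 216.3175] brass col 299.46 [ 0  0  0  0  0  0  0  0  0  0  1 27 59 57 25  0  0  0  0  0  0  0  0  0
  0]
-0.06 pred [299.335  220.8463] brass col 299.24 [ 0  0  0  0  0  0  0  0  0  6 26 46 64 62 40 12  0  0  0  0  0  0  0  0
  0]
-0.067 pred [299.3835 222.9411] brass col 300.7 [  0   0   0   0   0   0   0   0   6  39  80 102  92  97 111 104  90  64
  45  29  13   0   0   0   0]
holes [0.4646 0.0554 0.074 ] [0.4625 0.0567 0.074 ] proj model hole [299.1447 230.9515]
```

```bash
python3 -m creep '[[[1,0,-0.0015,0.01,0,0,0],[1,0,0,0.012,0,0,0],[1,0,0,0,0,0,0],[1,0,0,0,0,0,0]]]' 
python3 shank.py
python3 -m creep '[[[1,0,0,0.004,0,0,0],[1,0,0,0.003,0,0,0],[1,0,0,0,0,0,0]]]'
python3 -m creep '[[[1,0,0,0.003,0,0,0],[1,0,0,0,0,0,0]]]'
python3 go.py .4610 .056 .0993 1.648
```

```text
clock: 75.6
position: [0.4608, 0.0555, 0.1458]
tool_rot: [3.14, 0.003, 1.649]
force: [-0.1, 0.4, -0.8]
grip_width: 0.0145
finger_force: 30.0
0 pred [298.4727 209.4252] brass col 296.54 [ 0  0  0  0  0  0  0  0  0 18 43 41 22  0  0  0  0  0  0  0  0  0  0  0
  0]
-0.024 pred [298.6487 216.7713] brass col 298.5 [ 0  0  0  0  0  0  0  0  0  0 18 39 52 53 42 16  0  0  0  0  0  0  0  0
  0]
-0.03 pred [298.6921 218.5857] brass col 300.0 [0 0 0 0 0 0 0 0 0 0 0 0 0 0 3 0 0 0 0 0 0 0 0 0 0]
-0.045 pred [298.7998 223.0838] brass col 300.94 [  0   0   0   0   0   0   0   0   0   7  33  57  72  75  83  98 103  84
  63  45  27  11   0   0   0]
-0.06 pred [298.9062 227.5284] brass col 304.33 [ 0  0  0  0  0  0  0  0  0  2 19 37 53 63 53 28 10  9 20 29 38 62 83 92
 89]
-0.067 pred [298.9554 229.5845] brass col 308.38 [  0   0   0   0   0   0   0   0   0   0   0   0   4   9   7   0   0   0
   0   0   0  17  55  95 107]
holes [0.4646 0.0554 0.074 ] [0.4625 0.0567 0.074 ] proj model hole [299.1447 230.9515]
clock: 76.15
position: [0.4609, 0.0554, 0.1389]
tool_rot: [3.139, 0.003, 1.648]
force: [0.3, 0.3, -0.4]
grip_width: 0.0148
finger_force: 30.1
clock: 76.35
position: [0.4609, 0.0554, 0.136]
tool_rot: [3.139, 0.003, 1.648]
force: [-0.2, -0.7, -1.3]
grip_width: 0.0151
finger_force: 30.0
t 76.35 pos [0.4609 0.0554 0.136 ] rot [3.1392 0.0032 1.6483] w 0.0151 F [-0.2 -0.7 -1.3]
tool shift [0.0007 0.0001 0.0367] turn deg [0.14 0.18 0.02]
```

No contact force though the tip is below the stud's top, so the pin is entering the hole. Continue down.

```bash
python3 -m creep '[[[1,0,0,0.004,0,0,0],[1,0,0,0.004,0,0,0],[1,0,0,0,0,0,0]]]'
python3 -m creep '[[[1,0,0,0.005,0,0,0],[1,0,0,0.005,0,0,0],[1,0,0,0,0,0,0]]]'
python3 -m creep '[[[1,0,0,0.005,0,0,0],[1,0,0,0.005,0,0,0],[1,0,0,0,0,0,0]]]'
python3 go.py .4610 .056 .0993 1.648
```

```text
clock: 76.65
position: [0.4609, 0.0553, 0.1278]
tool_rot: [3.139, 0.003, 1.648]
force: [-1.0, -0.0, 0.6]
grip_width: 0.0147
finger_force: 30.0
clock: 76.95
position: [0.4609, 0.0553, 0.1177]
tool_rot: [3.139, 0.003, 1.648]
force: [-0.5, 0.7, -2.3]
grip_width: 0.0143
finger_force: 30.0
clock: 77.25
position: [0.461, 0.0553, 0.1077]
tool_rot: [3.139, 0.003, 1.648]
force: [-2.1, 0.0, -1.3]
grip_width: 0.0148
finger_force: 30.0
t 77.25 pos [0.461  0.0553 0.1077] rot [3.1393e+00 3.1000e-03 1.6483e+00] w 0.0148 F [-2.1  0.  -1.3]
tool shift [0.0007 0.0001 0.0084] turn deg [0.13 0.18 0.02]
```

```bash
python3 -m creep '[[[1,0,0,0.004,0,0,0],[1,0,0,0.003,0,0,0],[1,0,0,0,0,0,0]]]'
python3 -m creep '[[[1,0,0,0.002,0,0,0],[1,0,0,0,0,0,0]]]'
python3 -m creep '[[[1,0,0,0.001,0,0,0],[1,0,0,0,0,0,0]]]'
```

```text
clock: 77.55
position: [0.4612, 0.0553, 0.101]
tool_rot: [3.139, 0.003, 1.648]
force: [-1.1, 0.6, -1.4]
grip_width: 0.0148
finger_force: 30.0
clock: 77.75
position: [0.4613, 0.0554, 0.0993]
tool_rot: [3.138, 0.003, 1.648]
force: [-1.6, 0.7, -1.1]
grip_width: 0.0151
finger_force: 30.0
clock: 77.95
position: [0.4617, 0.0556, 0.0989]
tool_rot: [3.137, 0.003, 1.648]
force: [-2.2, 2.1, 12.9]
grip_width: 0.0149
finger_force: 31.7
```

Seated: contact at TCP z = 0.099, as predicted. Release, rise, close the fingers and move out over the ring's far end.

```bash
python3 -m creep '[[[1,0,0,-0.001,0,0,0],[0.2,0,0,0,0,0,0],[0.2,0,0,0,0,0,0],[0.2,0,0,0,0,0,0],[0.2,0,0,-0.03,0,0,0],[0.2,0,0,-0.04,0,0,0],[1,0,0,0,0,0,0],[1,-0.025,0,0,0,0,0],[1,-0.0265,0,0,0,0,0],[1,0,0,0,0,0,0]]]'
python3 wz.py
python3 - <<'E'
from h import *
np.set_printoptions(precision=4,suppress=True)
q=grab_frame('scene'); W=cloud(q); print(proj(q,[.4613,.0555,.098]),proj(q,[.4655,.0015,.0955]))
for th in ('ring_end','pin_head'):
    for d in tip_of(q,th)[:2]: print(th,round(d['confidence'],2),np.array(d['position']),world(q,*d['position'],.0955 if th=='ring_end' else .098))
c=proj(q,[.4613,.03,.09]).astype(int)
save(q,'ring.png',(c[0]-45,c[1]-45,c[0]+45,c[1]+30),7)
E
```

```text
clock: 78.95
position: [0.4649, 0.001, 0.1691]
tool_rot: [3.139, 0.004, 1.644]
force: [-0.2, 0.5, 0.1]
grip_width: -0.0002
finger_force: 0.0
t 78.95 [0.4649 0.001  0.1691] az 0.002162997894124398 r 0.4649157342897396 d [ 0.0027 -0.0042 -1.    ] q [ 0.245   0.3895 -0.4734  2.0544  0.2631  0.7525 -0.3178]
up [-0.0044  0.0024 -1.    ] radial [-0.0714  0.9974  0.0027] tang(-) [-0.9974 -0.0714  0.0042]
[298.9545 223.9835] [288.5071 233.0673]
ring_end 0.5 [287.6 237.3] [ 0.4775 -0.0176  0.0955]
pin_head 0.54 [300.1 222.5] [0.4588 0.0643 0.098 ]
```

View pics/ring.png

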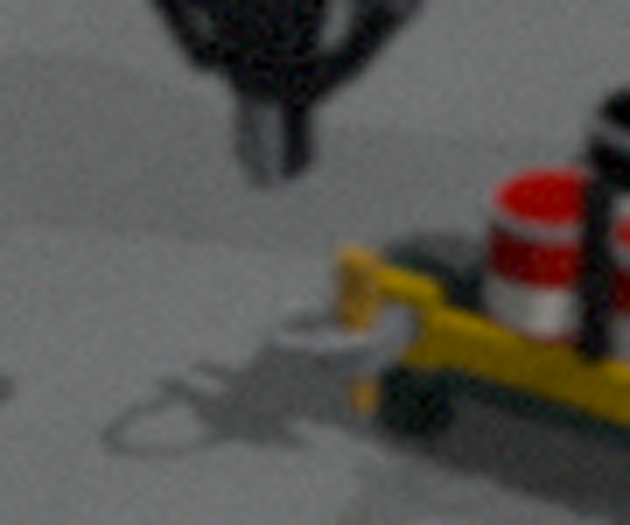

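The last picture shows the pin seated, with its head at crop (357,270) and shank end below the stud at (362,395). The ring sticks outwards to (270,325) and the closed fingertips are above it. Push it down along its arc.

```bash
python3 -m creep '[[[1,0.006,0,0.03,0,0,0],[1,0,0,0.028,0,0,0],[1,0,0,0,0,0,0],[1,0,0,0.01,0,0,0],[1,0,0,0,0,0,0]]]'
python3 -m creep '[[[1,0,0,0.01,0,0,0],[1,0,0,0,0,0,0]]]'
python3 -m creep '[[[1,0,0,0.01,0,0,0],[1,0,0,0,0,0,0]]]'
python3 -m creep '[[[1,0,0,0.01,0,0,0],[1,0,0,0,0,0,0]]]'
python3 wz.py
```

```text
clock: 79.6
position: [0.4648, 0.0102, 0.1015]
tool_rot: [3.139, 0.003, 1.649]
force: [0.4, -0.2, -0.6]
grip_width: -0.0004
finger_force: 0.0
clock: 79.8
position: [0.4647, 0.0098, 0.0911]
tool_rot: [3.139, 0.003, 1.648]
force: [0.7, -0.2, 0.9]
grip_width: 0.0002
finger_force: 0.1
clock: 80.0
position: [0.4645, 0.0097, 0.0807]
tool_rot: [3.139, 0.003, 1.648]
force: [1.5, 0.0, 1.5]
grip_width: 0.0
finger_force: 0.8
clock: 80.2
position: [0.4645, 0.01, 0.0706]
tool_rot: [3.14, 0.003, 1.648]
force: [0.5, 0.4, 1.4]
grip_width: 0.0
finger_force: 0.7
t 80.2 [0.4645 0.01   0.0706] az 0.021456540704051112 r 0.4645825587464871 d [ 0.0022 -0.0028 -1.    ] q [ 0.1412  0.5586 -0.3791  2.124   0.4079  0.5262 -0.4642]
up [-0.003  0.002 -1.   ] radial [-0.0561  0.9984  0.0022] tang(-) [-0.9984 -0.0561  0.0029]
```

```bash
python3 -m creep '[[[1,0,0,0.01,0,0,0],[1,0,0,0,0,0,0]]]'
python3 -m creep '[[[1,0.002,0,0.01,0,0,0],[1,0,0,0,0,0,0]]]'
python3 -m creep '[[[1,0.002,0,0.007,0,0,0],[1,0,0,0,0,0,0]]]'
python3 -m creep '[[[1,0.001,0,0.007,0,0,0],[1,0,0,0,0,0,0]]]'
```

```text
clock: 80.4
position: [0.4644, 0.0099, 0.0605]
tool_rot: [3.14, 0.003, 1.649]
force: [-0.5, -0.3, 1.1]
grip_width: -0.0
finger_force: 0.5
clock: 80.6
position: [0.4643, 0.0121, 0.0505]
tool_rot: [3.14, 0.003, 1.649]
force: [-1.0, 0.3, 0.4]
grip_width: 0.0001
finger_force: 0.2
clock: 80.8
position: [0.4644, 0.0141, 0.0438]
tool_rot: [3.139, 0.003, 1.649]
force: [0.5, 0.1, 0.8]
grip_width: -0.0
finger_force: 0.0
clock: 81.0
position: [0.4642, 0.0146, 0.0367]
tool_rot: [3.14, 0.003, 1.648]
force: [-1.2, -0.1, 0.8]
grip_width: 0.0003
finger_force: 0.0
```

```bash
python3 -m creep '[[[1,-0.02,0,0,0,0,0],[1,-0.02,0,-0.03,0,0,0],[1,-0.02,0,-0.05,0,0,0],[1,-0.03,0,-0.05,0,0,0],[1,-0.03,0,-0.05,0,0,0],[1,-0.04,0,-0.02,0,0,0],[1,-0.04,0,0,0,0,0],[1,-0.04,0,0,0,0,0],[1,0,0,0,0,0,0],[1,0,0,0,0,0,0]]]'
python3 - <<'E'
from h import *
np.set_printoptions(precision=4,suppress=True,linewidth=200)
p=grab_frame('top');q=grab_frame('scene')
for t in tins(p,.1,.135,.12): print(*t)
for n,f in (('top',p),('scene',q)):
    print(n,'closed end',proj(f,[.4613,.0555,.025]),'open end',proj(f,[.4655,.0015,.0955]),'head',proj(f,[.4613,.0555,.098]))
    for th in ('ring_end','pin_head','bar_grip'):
        for d in tip_of(f,th)[:2]: print('  ',th,round(d['confidence'],2),np.array(d['position']))
    for d in outline_of(f,'ring')[:2]: print('  ring outline',round(d['confidence'],2),np.array(d['extent']))
    W=cloud(f); z=W[...,2]
    R=np.array([[np.cos(.077),-np.sin(.077)],[np.sin(.077),np.cos(.077)]])
    L=(W[...,:2]-[.4613,.0555])@R
    m=(abs(L[...,0])<.03)&(L[...,1]>-.062)&(L[...,1]<-.02)&(z>.015)&(z<.11); print('  pts out over ring region',m.sum(), W[m].mean(0) if m.sum() else '')
    g=(abs(W[...,0]-.5575)<.025)&(abs(W[...,1]-.087)<.025)&(z>.15)&(z<.17); print('  bargrip',g.sum(),W[g].mean(0) if g.sum() else '')
    h=(abs(L)<.015).all(-1)&(z>.085)&(z<.13); print('  head',h.sum(),W[h].mean(0) if h.sum() else '',W[h][:,2].max() if h.sum() else '')
s=observe();print(s['clock'],s['position'])
E
```

```text
clock: 82.0
position: [0.4814, -0.2147, 0.2201]
tool_rot: [3.139, 0.003, 1.646]
force: [0.4, 0.3, -1.5]
grip_width: -0.0001
finger_force: 0.0
red 330 [260.1 222.4  10.4] [0.6314 0.1316 0.12  ]
red 340 [261.9 248.2  10.4] [0.5714 0.1277 0.12  ]
red 355 [263.7 274.8  10.7] [0.5112 0.1243 0.12  ]
black 282 [220.4 227.    9.6] [0.6229 0.2218 0.12  ]
black 297 [222.3 253.6   9.9] [0.5618 0.217  0.12  ]
black 308 [223.2 280.2  10. ] [0.5019 0.2142 0.12  ]
top closed end [296.7239 299.6447] open end [319.449  294.6864] head [295.5069 297.1792]
   ring_end 0.73 [224.8 257.4]
   ring_end 0.6 [299.2 299. ]
   pin_head 0.55 [296.7 296.3]
   bar_grip 0.7 [276.5 246.8]
   bar_grip 0.67 [454.6 182.9]
  pts out over ring region 0 
  bargrip 48 [0.5572 0.0853 0.1598]
  head 55 [0.46   0.0539 0.1048] 0.1146143429487923
scene closed end [299.4556 245.0831] open end [288.5071 233.0673] head [298.9545 223.9835]
   ring_end 0.55 [297.7 249.1]
   pin_head 0.73 [363.4 235.4]
   pin_head 0.61 [298.1 226.1]
   bar_grip 0.65 [335.3 210.8]
   bar_grip 0.37 [298.  226.6]
  pts out over ring region 1 [0.4698 0.034  0.0675]
  bargrip 30 [0.5597 0.0811 0.1567]
  head 62 [0.462  0.0499 0.0987] 0.11161020902835467
82.5 [ 0.4818 -0.2138  0.2204]
```

```bash
python3 - <<'E'
from h import *
np.set_printoptions(precision=4,suppress=True)
z=[];x=[]
for _ in range(4):
    p=grab_frame('top'); W=cloud(p); c=proj(p,[.4613,.0555,.109]).round().astype(int)
    z.append(W[c[1]-2:c[1]+3,c[0]-2:c[0]+3,2])
print(np.median(z,0))
E
```

```text
[[0.1107 0.1103 0.1102 0.1093 0.1097]
 [0.0897 0.1099 0.1112 0.1116 0.1099]
 [0.088  0.109  0.1125 0.1084 0.1102]
 [0.0885 0.1103 0.1097 0.1117 0.1122]
 [0.0905 0.1114 0.1112 0.1107 0.1111]]
```

The head top reads 0.110 m against 0.109 m nominal, so the pin is fully down. The ring region is clear and the ring end shows at its closed place. Handing in.

```bash
python3 -c "
from workcell import *
print(job_done())"
```

```text
the job is handed in; nothing more can be done
None
```

I've handed the job in: all six tins stand in their rows, the bar is shut, the pin is fully down and the ring appears snapped shut. My last camera measurements agree with this, but the hand-in returned no verdict. One black tin toppled in the rack on the way and had to be taken out, stood up again on the bench and put back.

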